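# Fit the filter cassette into the bench extractor

## Robot

A 6-joint arm with a two-finger parallel gripper is mounted at the origin on the work surface; the furniture and walls round the work are solid. World frame = base frame: x ahead of the robot, y to its left, z up, the work surface at z = 0. Lengths are in m, angles in rad, forces in N, time in s.
With the tool pointing down it reaches from about 0.275 to 0.825 m from the base axis. Payload 4.9 kg.
Tool frame: the origin (TCP) lies on the centre line of the jaws, within the pads' length; the fingertips stand 17 mm ahead of it and the grasp point (between the pads) lies 2 mm behind it (bot.finger_overhang is the distance from the TCP to the fingertips, in m); z points along the fingers, y is the direction in which the jaws open and shut (so a half turn about z gives the same grasp; the last joint's range is limited). The gripper opens to 85 mm and grips with 20 to 120 N. Pads are 22 mm wide; open, the fingers measure 114 mm over their backs; the gripper's body (76 mm by 85 mm) begins 54 mm behind the grasp point. The pads swing forward as they close: fully open they stand 13 mm farther back than shut.
Start: joints at [-1.245, 0.326, -0.193, 1.052, 0, 1.437], TCP at [0.244, -0.493, 0.248] pointing down, gripper open.
Joint ranges: [-2.65, 2.65], [-0.97, 1.79], [-1.3, 1.35], [-1.93, 2.1], [-1.47, 1.37], [-3.14, 3.14]. Speed limits (rad/s): [2.57, 2.57, 3.14, 3.14, 3.14, 3.14].

## Interface

Orientations are given as a rotation vector (axis times angle).
In Python, from plant import bot gives the robot as it stands.
- The arm moves only by the tool servo_tool, never from a script. Its argument "series" is a list that holds one entry, the list of rows, each a list of 6 numbers: the shift along the tool's x, y, z in cm, then the turn, a rotation vector about the tool's x, y, z in rad. In form: [[[tx, ty, tz, ax, ay, az], ...]]. A call has 1 to 20 rows; each row is the pose to reach, as a shift and turn from the pose measured when the call began, along the tool's axes at that moment; what a row does not reach only later rows make up. A row lasts 1/8 s, in which the tool goes at most 62.5 mm and 10.7 degrees, less where a joint would pass 70% of its speed; a pose out of reach is approached as far as the arm can. A call with a gripper value outside its range is refused whole. "grip" is the finger opening in cm, from 0 to 8.54, set as the call begins (left out, the last holds). The fingers move at their own pace and stop on an object; "force" is the grip in N (left out, the last holds). Time passes only in rows, so rows that repeat a pose let the fingers close. It gives the time, the measured TCP pose, the force and the opening at its end, in the units of the state.
- bot.sense(): the state, without advancing time (a new reading comes with each control period).
- bot.capture(name): name is "scene" or "top"; returns a dict with "pixels" (400x640x3 uint8, red, green, blue), "camera_matrix" (3x3 intrinsics, pixels), "rvec" (rotation vector, rad) and "tvec" (3), from world to camera coordinates, as OpenCV has them. Camera axes: x right, y down, z forward; pixel columns grow to the right and rows downward; lengths in m; the calibration is good to about 2 mm. A picture is of the moment at which its call begins. There is no depth.
- bot.sign_off(): hands the job in, once; it reports no verdict.
The state is a dict: "time": time; "qpos": joint angles; "joint_velocities": joint speeds; "joint_torque": joint torques, N m; "ee_pos": TCP position; "ee_rot": TCP orientation; "force": force on the tool from outside, world axes, zero at the start; "moment": the same for the moment, N m; "finger_gap": finger opening in m.
Only numpy, scipy, OpenCV 4.12 (cv2) and the standard library are available. Lean on these libraries where they do the work, as an engineer would, in place of code of your own. Each camera call takes 0.05 s, during which the arm holds its last target.

## Task

Fit the new filter cassette to the bench extractor. Draw it by its protruding end right out of the cardboard sleeve, lay it flat on the worktop and let go, then take it again by its grip bar; with its free end raised, hook its tongue under the lip at one end of the extractor's filter bay and gently rotate the free end down, without letting it drop, until the cassette lies flat and fully home in the bay. Do not knock the tester pot, the tape measure or the paint tin about.

Things in the scene. Friction and masses are not known exactly. Their poses are not given: they have to be found in the camera images.
- cassette: Grey filter cassette, loose, about 0.22 kg. Frame 56 (x) x 140 (y) x 22 (z) mm, pleated paper in its top face; origin at the centre of the frame's underside, z up out of the pleated top, +y towards its tongue. Starts level on the sleeve's floor, tongue and about 43 mm of frame sticking out; grip that end across the 56 mm width (x), e.g. at y = 50 mm.
- tongue_tip (a point): Middle of the end edge of the cassette's tongue, at underside height: 94 mm along the cassette's +y from its origin. The tongue is 40 wide (x), 24 long (y 70 to 94) and 7 thick, flush with the underside (z 0 to 7). Axes as the cassette's.
- bar_center (a point): Centre of the cassette's grip bar, at its x = y = 0, 34 mm above its underside. The bar is a solid rib on top: 44 long (x), 12 thick (y -6 to 6), z 22 to 44 mm; grip it along the cassette's y. Axes as the cassette's. It is inside the sleeve at the start.
- sleeve: Cardboard sleeve, fixed, open at its +y end only; outside 69 (x) x 105 (y) x 55 mm high. Walls and floor 3 mm: 63 mm clear width, 49 mm clear height. Origin on the worktop. The cassette lies along its y axis, both +y the same way, cassette origin near y = 23 mm; drawn out along +y it is clear once its origin has passed y = 120 mm.
- sleeve_mouth (a point): Middle of the sleeve's open end, on its floor: sleeve y = 50 mm, 3 mm above the worktop. Axes as the sleeve's; +y points out of the mouth. The closed end is at y = -55 mm.
- extractor: Grey bench extractor, fixed, 79 (x) x 188 (y, -82 to 106) x 54 mm high, open filter bay in its top; round outlet stub, 22 mm long, on its +x side. Origin on the worktop, straight below the seated cassette's origin. Bay 61 wide (x), from the free-end wall at y = -72 to the lip-end wall at y = 96 mm; walls rise to z = 54. Lip over the +y end.
- bay_floor (a point): Bay floor at the extractor's x = y = 0, z = 36 mm. Axes as the extractor's. The seated cassette's origin lies here within about 2 mm, its +y along the extractor's +y: 4 mm play along y, 2.5 mm each side.
- lip_edge (a point): Middle of the lip's lower free edge: extractor x = 0, y = 80, z = 48 mm. Lip covers y 80 to 96, top z = 54: a pocket 12 high and 16 deep for the 7 mm tongue. Enter at about 0.2 rad tilt (at most 0.26), free end high; push the tongue nearly to the end wall so that the free end passes its wall as it comes down. Axes as the extractor's.
- tester_pot: Bystander, red tester pot, 49 mm across, 60 high, upright; origin at the centre of its underside.
- tape_measure: Bystander, yellow tape measure, 78 x 54 x 62 mm; origin at the centre of its underside.
- tin: Bystander, green lever-lid paint tin, 68 mm across, 62 high; origin at the centre of its underside.
Mind the look-alikes: they are no part of the job. What is shaped like the cassette but yellow is not meant.

How it is judged:
On the way, in this order (a step that is already met when the one before it is completed fails the run):
1. the cassette has been drawn fully out of the sleeve, lies flat on the worktop and has been let go (y of cassette in the frame of sleeve above 0.12 m and height (world z) of cassette below 0.004 m and angle between cassette's own z axis and vertical below 0.05 rad and contact force between the fingers and cassette below 0.1 N and linear speed of cassette below 0.02 m/s), for 0.2 s.
2. the tongue is at least 5 mm under the lip while the cassette is tilted more than 0.09 rad (free end raised) (x of tongue_tip in the frame of extractor between -0.006 and 0.006 m and y of tongue_tip in the frame of extractor above 0.085 m and z of tongue_tip in the frame of extractor between 0.033 and 0.046 m and angle between cassette's own z axis and vertical above 0.09 rad and height (world z) of cassette above 0.038 m), for 0.1 s.
At the end, for the whole second after the job is handed in: The cassette lies in the bay with its tongue at least 9 mm under the lip, its underside within 2.5 mm of the bay floor at its middle and at its tongue, level within 0.03 rad, at rest and released (x of tongue_tip in the frame of extractor between -0.006 and 0.006 m and y of tongue_tip in the frame of extractor above 0.089 m and z of each of cassette, tongue_tip in the frame of extractor below 0.0385 m and angle between cassette's own z axis and vertical below 0.03 rad and linear speed of cassette below 0.01 m/s and contact force between the fingers and cassette below 0.1 N); the robot touches nothing.
It fails at once if the cassette is dropped or slammed in the bay (turns faster than 3 rad/s with its tongue within 40 mm of the lip) (angular speed of cassette above 3 rad/s and distance between tongue_tip and lip_edge below 0.04 m).
It fails at once if the tester pot, tape measure or tin is shifted more than 30 mm or tipped (distance of any of tester_pot, tape_measure, tin from where it was at the start of the episode above 0.03 m or angle between any of tester_pot, tape_measure, tin's own z axis and vertical above 0.5 rad).
It also fails if it takes over 54 s, if anything falls off the work surface, if the arm or the gripper's body presses on something with over 40 N, if the wrist force passes 120 N, or if a joint passes its speed limit or range.

## Working session

There is one attempt and no reset: what is moved stays moved. The work goes in short steps, Python scripts to look and compute and a tool call to move; the robot and the scene stay as the last step left them, time stands still between calls to the robot, and variables do not carry over. Pictures are saved under pics/ and viewed, and the job is handed in when it is done.

Besides the shell and the picture viewer there is one more tool, called after "Emit:" in YAML: its name, and indented under it one key for each argument. servo_tool: Moves the arm, as the interface text tells. Its arguments: {"type":"object","properties":{"series":{"type":"array"},"grip":{"type":"number"},"force":{"type":"number"}},"required":["series"]}

```bash
ls; mkdir -p pics; python3 - <<'E'
from plant import bot
import cv2,numpy as np
print(bot.sense(), bot.finger_overhang)
for n in("scene","top"):
    c=bot.capture(n); cv2.imwrite(f"pics/{n}0.png",c["pixels"][:,:,::-1]); np.savez(f"{n}0.npz",**c)
    print(n,c["camera_matrix"],c["rvec"],c["tvec"])
E
```

```text
pics
{'time': 0.0, 'qpos': array([-1.24518953e+00,  3.26936916e-01, -1.93590901e-01,  1.05198463e+00,
        1.33914622e-05,  1.43657791e+00]), 'joint_velocities': array([ 0.00054502,  0.00078044,  0.00026896,  0.00105963,  0.00092343,
       -0.00015625]), 'joint_torque': array([-2.21161181e-04, -4.43400800e+01,  2.62439096e+01,  1.54901220e-02,
       -6.86517910e-05,  6.33475608e-06]), 'ee_pos': array([ 0.24391271, -0.49234422,  0.24750293]), 'ee_rot': array([-3.05726121e+00, -7.15555580e-01,  2.36498504e-04]), 'force': array([-0.22263427,  0.27078598,  0.02214212]), 'moment': array([-0.01793684, -0.0020622 ,  0.01511523]), 'finger_gap': 0.08567200562900595} 0.017
scene [[418.21265154   0.         318.24135923]
 [  0.         418.21265154 200.44929733]
 [  0.           0.           1.        ]] [ 2.05713264 -1.10699985  0.50190324] [-0.41312432  0.31732525  1.27265518]
top [[380.18780057   0.         320.52057898]
 [  0.         380.18780057 195.68699713]
 [  0.           0.           1.        ]] [ 2.1666659  -2.15594546  0.10860843] [-0.11942901  0.56734063  1.28714985]
```

View pics/scene0.png

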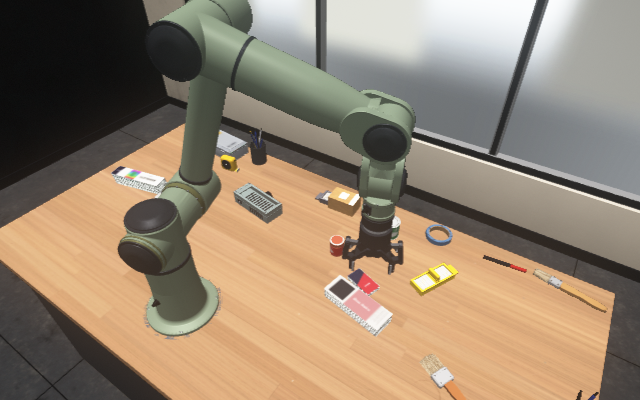

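View pics/top0.png

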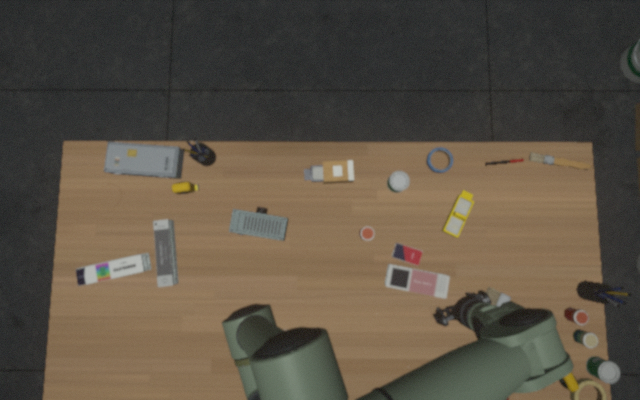

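```bash
cat > h.py <<'E'
import numpy as np,cv2
def cam(c):
    R=cv2.Rodrigues(c["rvec"])[0]; return c["camera_matrix"],R,c["tvec"].reshape(3)
def ray(c,u,v,z):
    K,R,t=cam(c); d=R.T@np.linalg.solve(K,[u,v,1.]); o=-R.T@t
    return o+d*(z-o[2])/d[2]
def proj(c,P):
    K,R,t=cam(c); p=(R@np.atleast_2d(P).T).T+t; p=(K@p.T).T; return p[:,:2]/p[:,2:]
def load(n): return dict(np.load(n))
def crop(c,u0,v0,u1,v1,s,fn):
    im=c["pixels"][v0:v1,u0:u1,::-1]; cv2.imwrite(fn,cv2.resize(im,None,fx=s,fy=s,interpolation=cv2.INTER_CUBIC))
E
python3 - <<'E'
from h import *
t=load("top0.npz");s=load("scene0.npz")
crop(t,290,140,370,200,10,"pics/tc1.png")
crop(t,220,195,300,255,10,"pics/tc2.png")
crop(s,220,170,300,230,10,"pics/sc2.png")
crop(s,305,170,385,230,10,"pics/sc1.png")
for c in(t,s):
    K,R,tt=cam(c);print(-R.T@tt)
for u,v in((330,171),(259,224),(185,187),(367,233),(399,181),(459,214)): print(u,v,ray(t,u,v,0.05))
E
```

```text
[ 0.42464961 -0.12824663  1.34019361]
[-0.39945825 -0.76488918  1.07069877]
330 171 [ 0.65130562 -0.14891282  0.05      ]
259 224 [0.46827002 0.09130474 0.05      ]
185 187 [0.59368969 0.34859298 0.05      ]
367 233 [ 0.43984064 -0.27431035  0.05      ]
399 181 [ 0.61756397 -0.38511772  0.05      ]
459 214 [ 0.50552657 -0.58600187  0.05      ]
```

View pics/tc1.png

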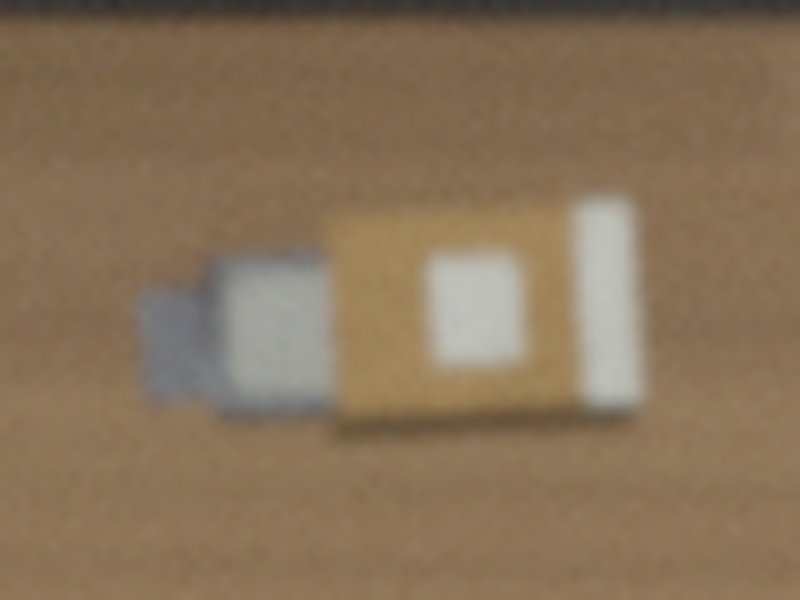

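View pics/tc2.png

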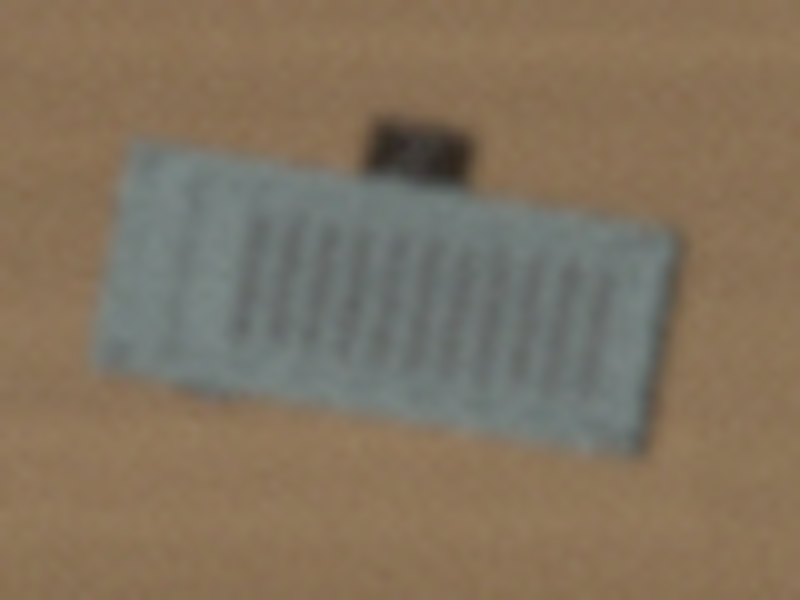

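View pics/sc2.png

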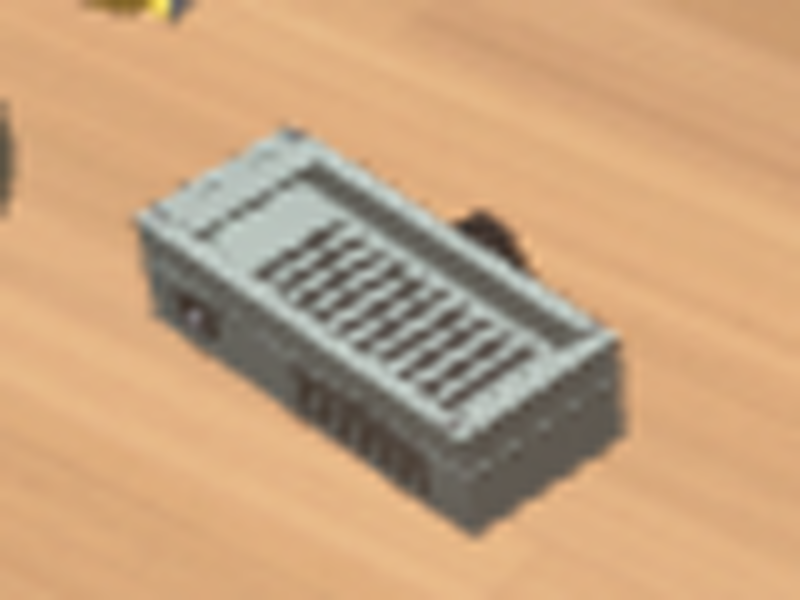

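View pics/sc1.png

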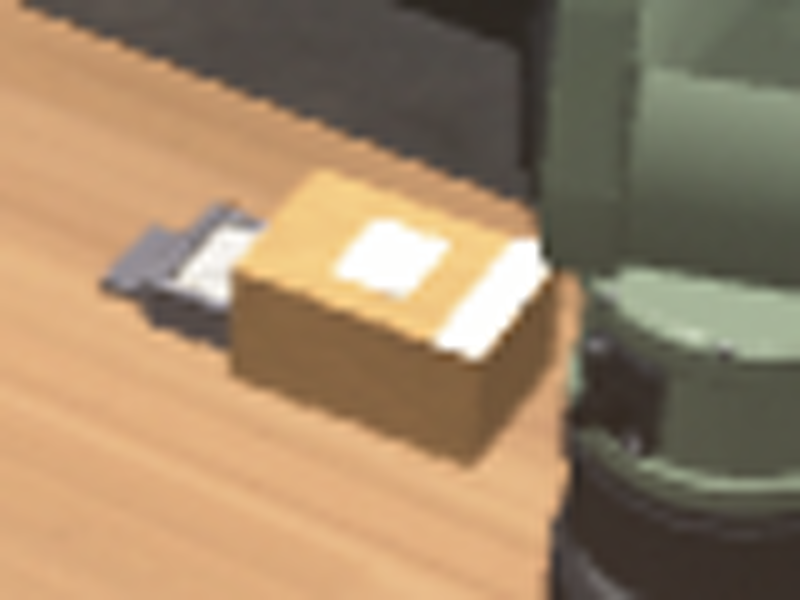

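The grey cassette's end sticks out of the sleeve at top pixels (304–323, 165–181), with its tongue to the left (world +y). Things that could be confused with it:
- the yellow copy at (459,214)
- the grey slatted extractor at (259,224), whose lip end is on the left and stub points up
- the grey box at (143,160)

I choose the grey one in the cardboard sleeve. The close crop confirms it. Next I measure the corners.

```bash
cat >> h.py <<'E'
def satmask(c,u0,v0,u1,v1,smax=70):
    m=np.zeros(c["pixels"].shape[:2],np.uint8)
    hsv=cv2.cvtColor(c["pixels"],cv2.COLOR_RGB2HSV)
    m[v0:v1,u0:u1]=(hsv[v0:v1,u0:u1,1]<smax)*255
    return m
def fit2d(src,dst):
    a=src.mean(0);b=dst.mean(0);H=(src-a).T@(dst-b)
    th=np.arctan2(H[0,1]-H[1,0],H[0,0]+H[1,1])
    R=np.array([[np.cos(th),-np.sin(th)],[np.sin(th),np.cos(th)]])
    t=b-R@a; return t,th,(src@R.T+t-dst)
E
python3 - <<'E'
from h import *
t=load("top0.npz");s=load("scene0.npz")
up=lambda u0,v0,P:np.array([(u0+(x+.5)/10-.5,v0+(y+.5)/10-.5) for x,y in P])
# extractor scene top-face corners
ex=np.array([(-39.5,106),(39.5,106),(39.5,-82),(-39.5,-82)])/1000
P=up(220,170,[(138,217),(290,130),(620,338),(463,440)])
d=np.array([ray(s,*p,.054)[:2] for p in P]); print("ext scene",fit2d(ex,d),d)
P=up(220,195,[(97,372),(130,140)]) # top left corners
P2=up(220,195,[(680,228),(640,458)])
d=np.array([ray(t,*p,.054)[:2] for p in P]+[ray(t,*p,.0)[:2] for p in P2]); print("ext top",fit2d(ex,d),d)
print("end if top z", [ray(t,*p,.054)[:2] for p in P2])
# sleeve
sl=np.array([(34.5,50),(-34.5,50),(34.5,-55),(-34.5,-55)])/1000
P=up(290,140,[(330,208),(338,412),(632,198),(642,405)])
d=np.array([ray(t,*p,.055)[:2] for p in P]); print("sl top",fit2d(sl,d),d)
P=up(305,170,[(325,170),(235,270),(545,238),(475,358)])
d=np.array([ray(s,*p,.055)[:2] for p in P]); print("sl scene",fit2d(sl,d),d)
# cassette tongue top corners z=.010
to=np.array([(20,94),(-20,94)])/1000
P=up(290,140,[(138,290),(148,402)])
d=np.array([ray(t,*p,.010)[:2] for p in P]); print("tongue top",fit2d(to,d),d)
m=satmask(t,285,155,323,190); ys,xs=np.nonzero(m);
P=up(290,140,[(212,257),(218,415)])
print("frame c", [ray(t,*p,.025)[:2] for p in P])
E
```

```text
ext scene (array([0.46623901, 0.0785867 ]), np.float64(-0.15935517303301433), array([[-0.00211468,  0.00076243],
       [ 0.00313431,  0.00164816],
       [ 0.00086503, -0.00078645],
       [-0.00188466, -0.00162414]])) [[ 0.44617442  0.18874915]
 [ 0.51892448  0.17532757]
 [ 0.49136162 -0.00785582]
 [ 0.41611225  0.00551771]]
ext top (array([0.46540679, 0.0841955 ]), np.float64(-0.14754075130684977), array([[ 3.96697811e-04,  4.28242034e-03],
       [ 1.67395215e-05,  1.42437302e-03],
       [-1.45418595e-03, -2.24523947e-03],
       [ 1.04074861e-03, -3.46155389e-03]])) [[ 4.41521878e-01  1.90568188e-01]
 [ 5.20043548e-01  1.81812758e-01]
 [ 4.93877337e-01 -4.75121319e-04]
 [ 4.13240690e-01  1.23546710e-02]]
end if top z [array([ 0.49108797, -0.00562338]), array([0.41370039, 0.00668947])]
sl top (array([ 0.65358951, -0.1740447 ]), np.float64(0.03586211316245862), array([[-0.00112127,  0.00030287],
       [ 0.00071806,  0.00090313],
       [-0.00123227, -0.00093504],
       [ 0.00163548, -0.00027096]])) [[ 0.68739587 -0.12314274]
 [ 0.6166009  -0.12621696]
 [ 0.69127159 -0.22683732]
 [ 0.6194482  -0.22997536]]
sl scene (array([ 0.65594895, -0.17490965]), np.float64(0.09423710720816023), array([[-0.00106411,  0.00615173],
       [-0.00032916,  0.00269515],
       [-0.00195947, -0.00728526],
       [ 0.00335275, -0.00156162]])) [[ 0.6866551  -0.12803687]
 [ 0.61722631 -0.13107303]
 [ 0.69743072 -0.21913398]
 [ 0.62342465 -0.23135036]]
tongue top (array([ 0.65590238, -0.15049455]), np.float64(0.09814677103868301), array([[-1.72532941e-04, -1.69881338e-05],
       [ 1.72532941e-04,  1.69881338e-05]])) [[ 0.66676767 -0.05497015]
 [ 0.6266151  -0.0589237 ]]
frame c [array([ 0.67588775, -0.08167168]), array([ 0.61984703, -0.08422961])]
```

```bash
cat >> h.py <<'E'
from scipy.spatial.transform import Rotation as Ro
def down(yaw_y):  # tool z down, tool y axis at heading yaw_y
    y=np.array([np.cos(yaw_y),np.sin(yaw_y),0]);z=np.array([0,0,-1.]);x=np.cross(y,z)
    return np.stack([x,y,z],1)
def row(st,p,R):
    R0=Ro.from_rotvec(st["ee_rot"]).as_matrix()
    return np.round(np.r_[R0.T@(np.array(p)-st["ee_pos"])*100, Ro.from_matrix(R0.T@R).as_rotvec()],3)
E
python3 - <<'E'
from h import *
from plant import bot
st=bot.sense()
R0=Ro.from_rotvec(st["ee_rot"]).as_matrix();print(R0)
for yw in(.045,.045+np.pi):
    print(row(st,(.649,-.102,.14),down(yw)),row(st,(.649,-.102,.019),down(yw)))
E
```

```text
[[ 8.96146885e-01  4.43757237e-01 -5.25372881e-04]
 [ 4.43757506e-01 -8.96145656e-01  1.49630400e-03]
 [ 1.93185103e-04 -1.57404633e-03 -9.99998743e-01]]
[ 5.3624e+01 -1.6992e+01  1.0794e+01 -1.0000e-03 -1.0000e-03 -1.1560e+00] [ 5.3622e+01 -1.6973e+01  2.2894e+01 -1.0000e-03 -1.0000e-03 -1.1560e+00]
[ 5.3624e+01 -1.6992e+01  1.0794e+01 -1.0000e-03  1.0000e-03  1.9860e+00] [ 5.3622e+01 -1.6973e+01  2.2894e+01 -1.0000e-03  1.0000e-03  1.9860e+00]
```

Emit:
servo_tool:
  series:
    - [[15, -5, 3, 0, 0, -0.3], [22, -7, 4.5, 0, 0, -0.45], [28, -9, 6, 0, 0, -0.6], [34, -11, 7, 0, 0, -0.75], [40, -13, 8, 0, 0, -0.9], [46, -15, 9.5, 0, 0, -1.05], [51, -16.3, 10.5, 0, 0, -1.12], [53.6, -17, 10.8, 0, 0, -1.156], [53.6, -17, 10.8, 0, 0, -1.156], [53.6, -17, 10.8, 0, 0, -1.156]]
  grip: 8.5
  force: 40

```text
time: 1.35
ee_pos: [0.6501, -0.0986, 0.1381]
ee_rot: [-2.163, -2.274, -0.001]
force: [0.6, -0.3, -0.3]
finger_gap: 0.085
```

```bash
python3 - <<'E'
from h import *
from plant import bot
st=bot.sense(); print(st)
print(row(st,(.649,-.102,.019),down(.045)))
for n in("scene","top"):
    c=bot.capture(n); np.savez(f"{n}1.npz",**c)
    K=proj(c,[(.649,-.102,.02)])[0].astype(int);print(n,K)
    crop(c,max(K[0]-50,0),max(K[1]-40,0),K[0]+50,K[1]+40,7,f"pics/{n}1.png")
E
```

```text
{'time': 1.35, 'qpos': array([-0.26347923,  0.60769834, -0.03304404,  0.93254103,  0.0019083 ,
        1.25750719]), 'joint_velocities': array([ 0.05471251,  0.06853388,  0.10469736,  0.05149659, -0.03168941,
        0.09118085]), 'joint_torque': array([ 1.20962095e+00, -5.70671761e+01,  2.54720002e+01, -3.46365189e-01,
        2.41204910e-01,  2.31042376e-02]), 'ee_pos': array([ 0.65012356, -0.09857391,  0.13811236]), 'ee_rot': array([-2.16330199e+00, -2.27382604e+00, -7.71398515e-04]), 'force': array([ 0.55190559, -0.34348266, -0.2780895 ]), 'moment': array([-0.01724725,  0.02362873,  0.01372684]), 'finger_gap': 0.08501478159312907}
[-3.6700e-01 -1.0800e-01  1.1911e+01 -2.0000e-03 -3.0000e-03  5.0000e-03]
scene [326 196]
top [316 173]
```

View pics/scene1.png

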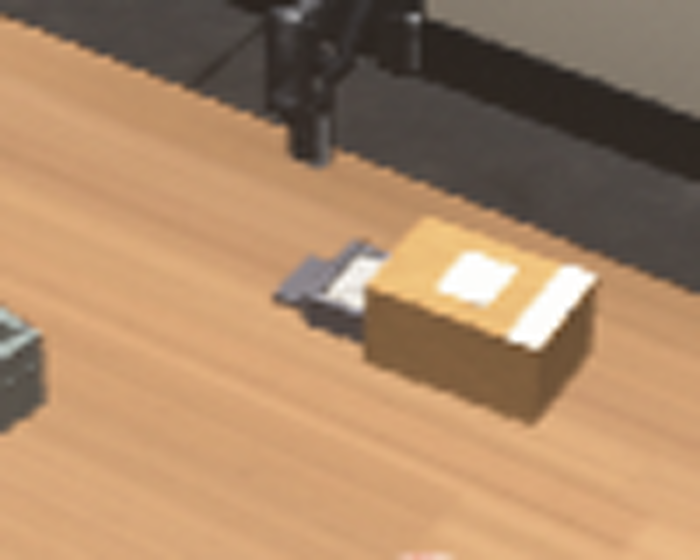

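View pics/top1.png

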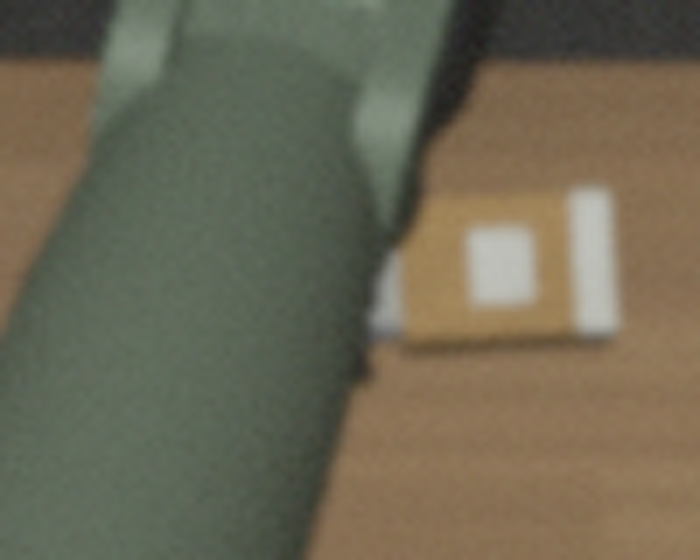

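The scene crop shows the whole sleeve top: mouth corners at crop (365,288) and (428,217), back corners at (597,273) and (530,347). The gripper is above, and nothing has moved. I'll check the yaw once more.

```bash
python3 - <<'E'
from h import *
s=load("scene1.npz")
up=lambda P:np.array([(276+(x+.5)/7-.5,156+(y+.5)/7-.5) for x,y in P])
sl=np.array([(34.5,50),(-34.5,50),(34.5,-55),(-34.5,-55)])/1000
d=np.array([ray(s,*p,.055)[:2] for p in up([(428,217),(365,288),(597,273),(530,347)])]); print(fit2d(sl,d),d)
d=np.array([ray(s,*p,.01)[:2] for p in up([(322,252),(275,295)])]); print("tongue",d)
d=np.array([ray(s,*p,.025)[:2] for p in up([(357,240),(302,302)])]); print("frame",d)
E
```

```text
(array([ 0.65467399, -0.17609252]), np.float64(0.06333686882512204), array([[ 0.00010813,  0.00301294],
       [ 0.00134726,  0.00215574],
       [-0.00229838, -0.0004383 ],
       [ 0.000843  , -0.00473038]])) [[ 0.68583196 -0.12702205]
 [ 0.61573119 -0.13053218]
 [ 0.69488439 -0.22836028]
 [ 0.62288137 -0.22843552]]
tongue [[ 0.67395142 -0.06500586]
 [ 0.62804415 -0.06366641]]
frame [[ 0.67843839 -0.08557605]
 [ 0.61672995 -0.08927537]]
```

Emit:
servo_tool:
  series:
    - [[-0.4, -0.1, 4, 0, 0, 0], [-0.4, -0.1, 7.5, 0, 0, 0], [-0.4, -0.1, 10, 0, 0, 0], [-0.4, -0.1, 11.9, 0, 0, 0], [-0.4, -0.1, 11.9, 0, 0, 0], [-0.4, -0.1, 11.9, 0, 0, 0]]

```text
time: 2.2
ee_pos: [0.6482, -0.1054, 0.0209]
ee_rot: [-2.168, -2.271, -0.0]
force: [0.7, -0.7, -0.1]
finger_gap: 0.0847
```

Emit:
servo_tool:
  series:
    - [[0, 0, 0, 0, 0, 0], [0, 0, 0, 0, 0, 0], [0, 0, 0, 0, 0, 0], [0, 0, 0, 0, 0, 0], [0, 0, 0, 0, 0, 0], [0, 0, 0, 0, 0, 0]]
  grip: 4.5
  force: 40

```text
time: 2.95
ee_pos: [0.6492, -0.1056, 0.0225]
ee_rot: [2.168, 2.272, 0.002]
force: [-0.8, 0.0, 6.3]
finger_gap: 0.055
```

Emit:
servo_tool:
  series:
    - [[0.5, 0, -0.05, 0, 0, 0], [1.5, 0, -0.1, 0, 0, 0], [2.5, 0, -0.1, 0, 0, 0], [3.5, 0, -0.1, 0, 0, 0], [4.5, 0, -0.1, 0, 0, 0], [5.5, 0, -0.1, 0, 0, 0], [6.5, 0, -0.1, 0, 0, 0], [7.5, 0, -0.1, 0, 0, 0], [8.5, 0, -0.1, 0, 0, 0], [9.5, 0, -0.1, 0, 0, 0], [10.5, 0, -0.1, 0, 0, 0], [11.5, 0, -0.1, 0, 0, 0], [12.5, 0, -0.1, 0, 0, 0], [13.3, 0, -0.1, 0, 0, 0], [13.3, 0, -0.1, 0, 0, 0], [13.3, 0, -0.1, 0, 0, 0]]

```text
time: 4.95
ee_pos: [0.643, 0.0271, 0.0236]
ee_rot: [2.168, 2.272, 0.002]
force: [0.9, 0.2, -1.3]
finger_gap: 0.0552
```

```bash
python3 - <<'E'
from h import *
from plant import bot
c=bot.capture("scene"); np.savez(f"scene2.npz",**c)
crop(c,230,150,370,250,5,f"pics/scene2.png")
print(bot.sense())
E
```

```text
{'time': 5.0, 'qpos': array([-7.27949201e-02,  7.07135703e-01, -1.82547985e-01,  6.79499061e-01,
        1.67421396e-04,  1.45167576e+00]), 'joint_velocities': array([-0.00531178,  0.00086468, -0.00125659,  0.00103971,  0.00026309,
        0.00038288]), 'joint_torque': array([ 2.47734329e-01, -5.88611913e+01,  2.16193986e+01, -1.71375083e-02,
       -7.12297065e-02, -3.30599676e-05]), 'ee_pos': array([0.64311872, 0.0269449 , 0.02359307]), 'ee_rot': array([2.16860860e+00, 2.27147210e+00, 1.81453559e-03]), 'force': array([ 0.05404236, -0.46104346, -1.17016603]), 'moment': array([ 0.04183278, -0.03539392, -0.0226996 ]), 'finger_gap': 0.05496353567114203}
```

View pics/scene2.png

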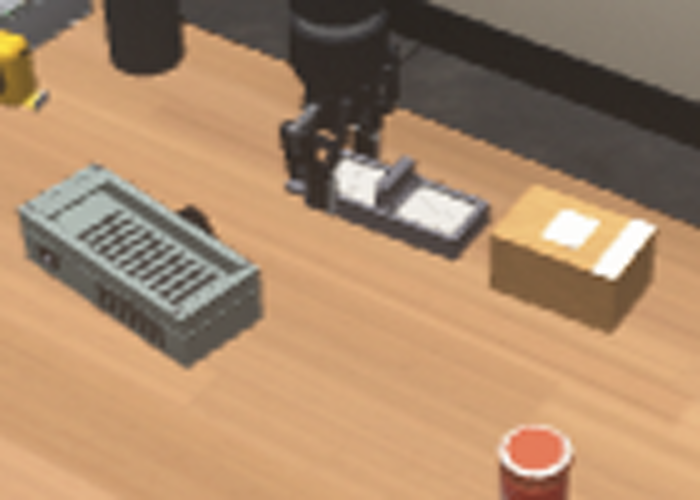

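The scene picture shows the cassette fully out of the sleeve, with its bar at crop (397,180). There is a clear gap to the sleeve, and the pot and tape have not moved. Next I lower it onto the worktop.

Emit:
servo_tool:
  series:
    - [[0, 0, 0.15, 0, 0, 0], [0, 0, 0.3, 0, 0, 0], [0, 0, 0.4, 0, 0, 0], [0, 0, 0.4, 0, 0, 0]]

```text
time: 5.5
ee_pos: [0.643, 0.0267, 0.0197]
ee_rot: [2.169, 2.271, 0.001]
force: [-1.0, -0.3, 0.7]
finger_gap: 0.0553
```

Emit:
servo_tool:
  series:
    - [[0, 0, 0.08, 0, 0, 0], [0, 0, 0.1, 0, 0, 0]]

```text
time: 5.75
ee_pos: [0.643, 0.0267, 0.0197]
ee_rot: [2.169, 2.271, 0.001]
force: [-3.6, 0.2, 8.3]
finger_gap: 0.055
```

Emit:
servo_tool:
  series:
    - [[0, 0, 0.0, 0, 0, 0], [0, 0, 0, 0, 0, 0], [0, 0, 0, 0, 0, 0], [0, 0, 0, 0, 0, 0], [0, 0, 0, 0, 0, 0]]
  grip: 7.5

```text
time: 6.38
ee_pos: [0.643, 0.0268, 0.0196]
ee_rot: [2.169, 2.271, 0.001]
force: [-0.5, -0.5, -0.1]
finger_gap: 0.0752
```

Emit:
servo_tool:
  series:
    - [[0, 0, -3, 0, 0, 0], [0, 0, -7, 0, 0, 0], [-3, 0, -11, 0, 0, 0], [-6, 0, -12, 0, 0, 0], [-9, 0, -13, 0, 0, 0], [-12, 0, -13, 0, 0, 0], [-15, 0, -13, 0, 0, 0], [-18, 0, -13, 0, 0, 0], [-18, 0, -13, 0, 0, 0]]

```text
time: 7.5
ee_pos: [0.6511, -0.1552, 0.1495]
ee_rot: [2.172, 2.267, 0.001]
force: [0.6, 0.8, -0.8]
finger_gap: 0.0751
```

```bash
python3 - <<'E'
from h import *
from plant import bot
for n in("scene","top"):
    c=bot.capture(n); np.savez(f"{n}3.npz",**c)
    K=proj(c,[(.645,-.02,.02)])[0].astype(int);u,v=max(K[0]-40,0),max(K[1]-30,0);print(n,u,v)
    crop(c,u,v,u+80,v+60,10,f"pics/{n}3.png")
print(bot.sense()["ee_pos"])
E
```

```text
scene 268 159
top 253 144
[ 0.65084738 -0.15284769  0.14946595]
```

View pics/scene3.png

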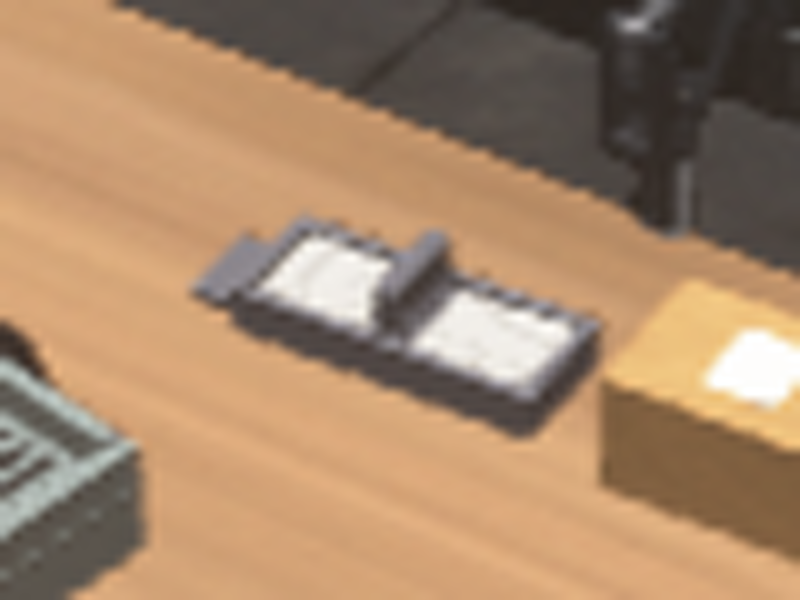

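View pics/top3.png

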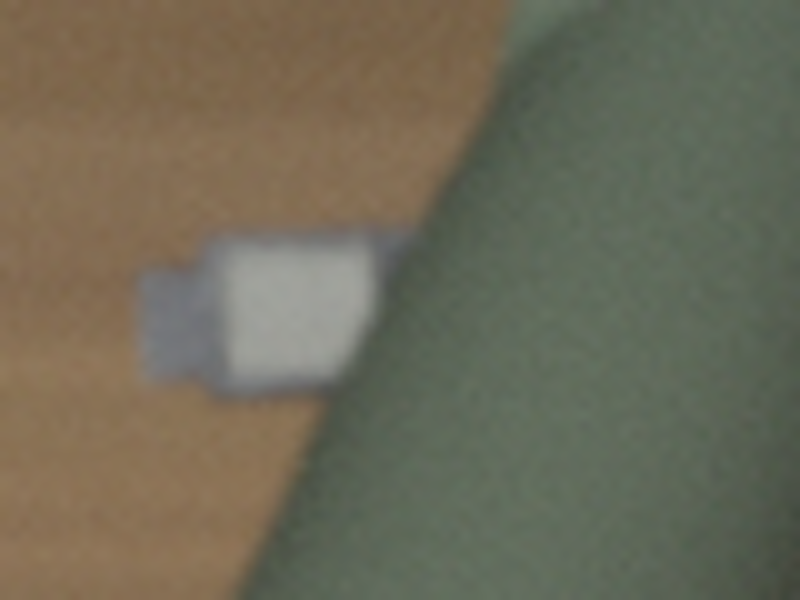

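```bash
python3 - <<'E'
from h import *
t=load("top3.npz");s=load("scene3.npz")
up=lambda u0,v0,P:np.array([(u0+(x+.5)/10-.5,v0+(y+.5)/10-.5) for x,y in P])
fr=np.array([(28,70),(-28,70),(28,-70),(-28,-70)])/1000
d=np.array([ray(s,*p,.022)[:2] for p in up(268,159,[(308,218),(238,298),(602,325),(525,400)])]); print("scene frame",fit2d(fr,d),d)
to=np.array([(20,94),(-20,94)])/1000
d=np.array([ray(s,*p,.007)[:2] for p in up(268,159,[(243,235),(192,290)])]); print("scene tongue",d.mean(0),d)
d=np.array([ray(t,*p,.007)[:2] for p in up(253,144,[(136,268),(145,380)])]); print("top tongue",d.mean(0),d)
d=np.array([ray(t,*p,.022)[:2] for p in up(253,144,[(207,235),(215,395)])]); print("top fr",d.mean(0),d)
d=np.array([ray(s,*p,.044)[:2] for p in up(268,159,[(432,230),(375,283),(450,240),(393,295)])]); print("scene bar",d.mean(0),d)
E
```

```text
scene frame (array([ 0.64594665, -0.02480177]), np.float64(0.06748436902406348), array([[-0.00071634,  0.0018737 ],
       [ 0.00051145,  0.00480603],
       [ 0.00075713, -0.0012545 ],
       [-0.00055225, -0.00542522]])) [[ 0.66987893  0.04505332]
 [ 0.61277861  0.03834474]
 [ 0.6778461  -0.09149981]
 [ 0.62328295 -0.09110535]]
scene tongue [0.64127953 0.07037429] [[0.66136665 0.07235713]
 [0.62119242 0.06839144]]
top tongue [0.64018721 0.07551642] [[0.6603041  0.07753662]
 [0.62007032 0.07349621]]
top fr [0.64109475 0.04849844] [[0.66952405 0.05044064]
 [0.61266545 0.04655623]]
scene bar [ 0.64733941 -0.02253496] [[ 0.66813056 -0.01752045]
 [ 0.62835447 -0.01773035]
 [ 0.66676324 -0.02706103]
 [ 0.62610937 -0.027828  ]]
```

```bash
python3 - <<'E'
from h import *
from plant import bot
st=bot.sense()
print(row(st,(.6460,-.022,.12),down(.05+np.pi/2)),st["qpos"])
E
```

```text
[ 1.3093e+01  1.1000e-01  2.9500e+00  1.0000e-03  1.0000e-03 -1.5750e+00] [-3.41252619e-01  6.15208096e-01  1.17287362e-02  9.66313389e-01
  6.41020517e-04  1.18384847e+00]
```

Emit:
servo_tool:
  series:
    - [[1.3, 0, 0.2, 0, 0, -0.15], [2.6, 0, 0.4, 0, 0, -0.3], [3.9, 0, 0.8, 0, 0, -0.46], [5.2, 0, 1, 0, 0, -0.62], [6.5, 0, 1.3, 0, 0, -0.78], [7.8, 0, 1.6, 0, 0, -0.94], [9.1, 0, 2, 0, 0, -1.1], [10.4, 0, 2.4, 0, 0, -1.26], [11.7, 0.1, 2.7, 0, 0, -1.42], [13.1, 0.1, 2.9, 0, 0, -1.575], [13.1, 0.1, 2.9, 0, 0, -1.575], [13.1, 0.1, 2.9, 0, 0, -1.575], [13.1, 0.1, 2.9, 0, 0, -1.575]]
  grip: 4.5

```text
time: 9.22
ee_pos: [0.646, -0.0222, 0.1207]
ee_rot: [-0.076, 3.139, 0.0]
force: [-0.8, 0.5, 0.9]
finger_gap: 0.0452
```

```bash
python3 - <<'E'
from h import *
from plant import bot
st=bot.sense()
print(st["ee_pos"],row(st,(.6460,-.022,.042),down(.05+np.pi/2)),st["qpos"])
c=bot.capture("scene"); np.savez("scene4.npz",**c)
crop(c,268,149,348,209,10,"pics/scene4.png")
E
```

```text
[ 0.64600273 -0.02221022  0.12066436] [ 1.100e-02  2.000e-02  7.866e+00  0.000e+00  1.000e-03 -2.000e-03] [-1.48639920e-01  6.01894223e-01 -9.26490735e-02  8.74836391e-01
  3.60393553e-04 -1.97070604e-01]
```

View pics/scene4.png

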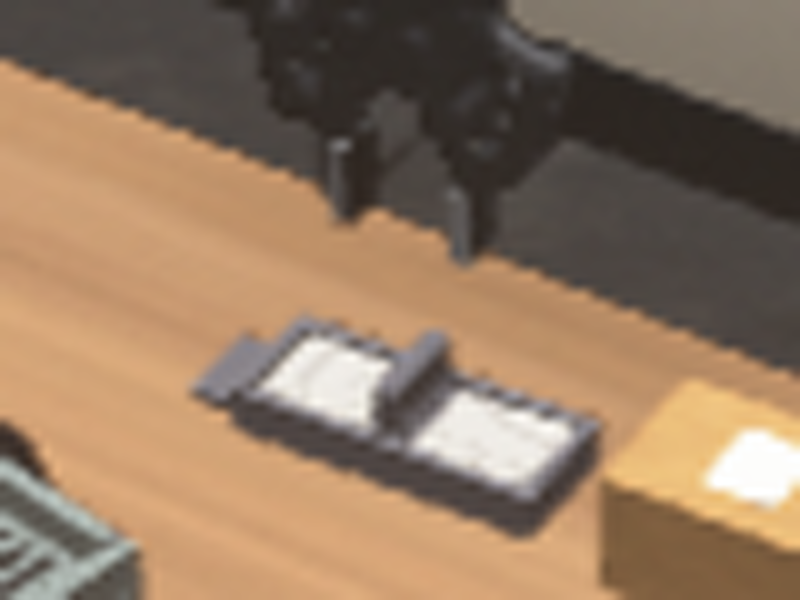

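The jaws straddle the bar (crop 410,375) along its thin direction. Next I descend and close.

Emit:
servo_tool:
  series:
    - [[0, 0, 3, 0, 0, 0], [0, 0, 5.5, 0, 0, 0], [0, 0, 7, 0, 0, 0], [0, 0, 7.7, 0, 0, 0], [0, 0, 7.7, 0, 0, 0], [0, 0, 7.7, 0, 0, 0]]

```text
time: 10.02
ee_pos: [0.6468, -0.0224, 0.0446]
ee_rot: [-0.076, 3.138, -0.0]
force: [-0.6, 0.2, -0.4]
finger_gap: 0.0453
```

Emit:
servo_tool:
  series:
    - [[0, 0, 0, 0, 0, 0], [0, 0, 0, 0, 0, 0], [0, 0, 0, 0, 0, 0], [0, 0, 0, 0, 0, 0], [0, 0, 0, 0, 0, 0], [0, 0, 0, 0, 0, 0], [0, 0, 0, 0, 0, 0]]
  grip: 0.5
  force: 50

```text
time: 10.9
ee_pos: [0.6476, -0.0223, 0.0456]
ee_rot: [-0.076, 3.136, -0.0]
force: [0.1, 1.7, 6.4]
finger_gap: 0.0105
```

```bash
python3 - <<'E'
from h import *
from plant import bot
st=bot.sense()
print(st["ee_pos"],st["force"],st["moment"])
c=bot.capture("scene"); np.savez("scene5.npz",**c)
crop(c,268,149,348,209,10,"pics/scene5.png")
E
```

```text
[ 0.64759214 -0.02234371  0.04555814] [0.11983361 1.70369514 6.44120672] [ 0.2155504   0.14714971 -0.00278578]
```

View pics/scene5.png

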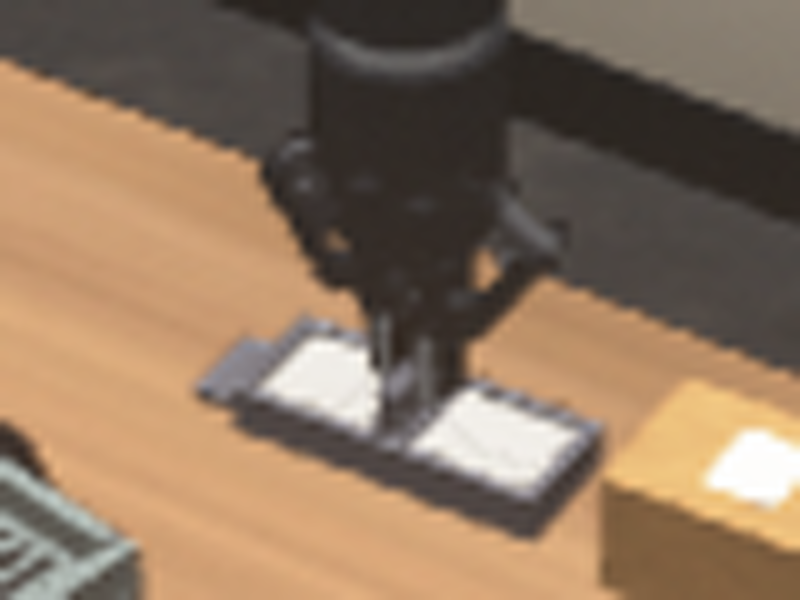

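```bash
python3 - <<'E'
from h import *
t=load("top3.npz");s=load("scene1.npz")
for n,c,box in(("top",t,(222,200,295,245)),("scene",s,(228,178,288,226))):
    u0,v0,u1,v1=box
    im=cv2.GaussianBlur(c["pixels"],(0,0),.7).astype(int)
    wood=(im[...,0]-im[...,2])
    m=np.zeros(wood.shape,np.uint8); m[v0:v1,u0:u1]=((wood[v0:v1,u0:u1]<22)*255)
    big=cv2.resize(np.repeat(m[v0:v1,u0:u1,None],3,2),None,fx=10,fy=10,interpolation=0)
    cv2.imwrite(f"pics/m_{n}.png",big); print(n,np.percentile(wood[v0:v1,u0:u1],[5,25,50,75,95]))
E
```

```text
top [-9.  2.  5. 50. 53.]
scene [ 0. 10. 90. 94. 96.]
```

View pics/m_top.png

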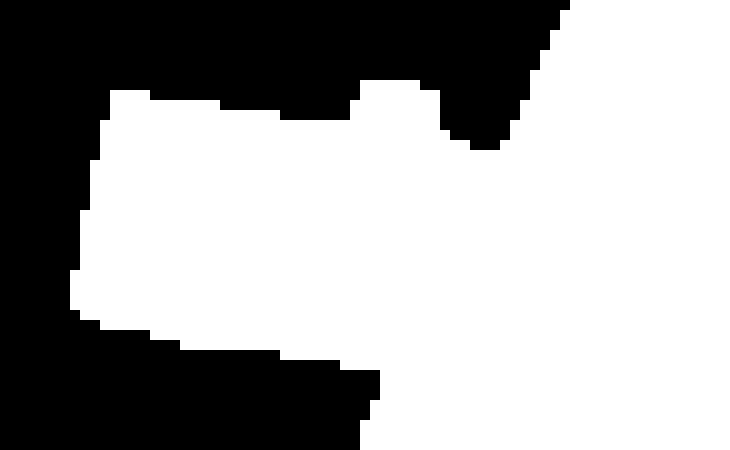

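View pics/m_scene.png

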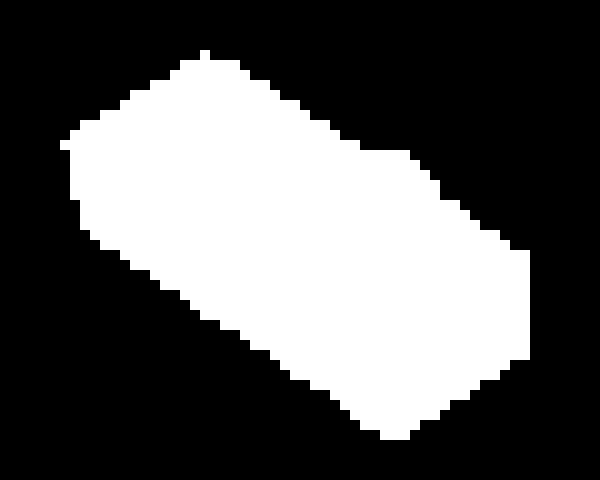

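```bash
cat > ext.py <<'E'
from h import *
def cross(v,th):  # subpixel crossings along 1D
    i=np.nonzero((v[:-1]-th)*(v[1:]-th)<0)[0]
    return i+(th-v[i])/(v[i+1]-v[i])
t=load("top0.npz");s=load("scene1.npz")
def edge(c,th,kind,rng,lo,hi,first,z):
    w=cv2.GaussianBlur(c["pixels"].astype(np.float32),(0,0),.5); w=w[...,0]-w[...,2]
    pts=[]
    for k in rng:
        v=(w[lo:hi,k] if kind=="col" else w[k,lo:hi]); x=cross(v,th)
        if len(x)==0: continue
        x=lo+(x[0] if first else x[-1])
        pts.append(ray(c,*( (k,x) if kind=="col" else (x,k)),z)[:2])
    p=np.array(pts,np.float32); vx,vy,x0,y0=cv2.fitLine(p,cv2.DIST_HUBER,0,.001,.001).ravel()
    d=np.array([vx,vy]); 
    r=(p-[x0,y0])@[-vy,vx]
    return np.array([x0,y0]),d,np.abs(r).max()*1e3
E_={
"top far":(t,27,"col",list(range(236,254))+list(range(270,284)),200,225,True,.054,"x",.0395),
"top near0":(t,27,"col",range(236,280),222,250,False,.0,"x",-.0395),
"top lip":(t,27,"row",range(213,229),222,240,True,.054,"y",.106),
"top free0":(t,27,"row",range(221,236),270,296,False,.0,"y",-.082),
"sc far":(s,48,"col",list(range(252,262))+list(range(273,279)),178,210,True,.054,"x",.0395),
"sc near0":(s,48,"col",range(240,262),200,226,False,.0,"x",-.0395),
"sc lip":(s,48,"col",range(237,247),178,200,True,.054,"y",.106),
"sc free0":(s,48,"col",range(272,280),205,226,False,.0,"y",-.082)}
if __name__=="__main__":
  yaw=-.153; C=np.array([.466,.0815]);ux=np.array([np.cos(yaw),np.sin(yaw)]);uy=np.array([-ux[1],ux[0]])
  for n,(c,th,k,r,lo,hi,f,z,ax,off) in E_.items():
    p,d,res=edge(c,th,k,r,lo,hi,f,z)
    u=uy if ax=="x" else ux
    if d@u<0:d=-d
    h=np.arctan2(d[1],d[0])-(np.pi/2 if ax=="x" else 0)
    nrm=ux if ax=="x" else uy
    o2=uy if ax=="x" else ux
    # offset of edge at the body axis crossing
    q=p+d*(-((p-C)@o2)/(d@o2))
    print(n,"yaw %.3f off err mm %.2f  res %.2f"%(h,((q-C)@nrm-off)*1e3,res))
E
python3 ext.py
```

```text
top far yaw -0.158 off err mm -0.09  res 0.40
top near0 yaw -0.153 off err mm -3.56  res 2.64
top lip yaw -0.149 off err mm 3.05  res 0.43
top free0 yaw -0.170 off err mm 3.61  res 0.32
sc far yaw -0.163 off err mm 1.33  res 0.96
sc near0 yaw -0.158 off err mm 5.41  res 0.57
sc lip yaw -0.172 off err mm -0.90  res 0.92
sc free0 yaw -0.186 off err mm 3.96  res 0.69
```

```bash
cat > plan.py <<'E'
from h import *
C=np.array([.4668,.0825,0.]);YAW=-.158
OFF=np.array([.0023,0,.0455])  # TCP in cassette frame
F=np.diag([-1.,1,-1])
TC=0.0 # cassette pitch rel tool correction (rad), YC yaw of cassette rel tool
def tcp(tip,th,yaw=None,C=C,off=None,pitch=0.):
    yaw=YAW if yaw is None else yaw
    off=OFF if off is None else off
    Re=Ro.from_euler('z',YAW).as_matrix()
    Rc=Ro.from_euler('z',yaw).as_matrix()@Ro.from_euler('x',-th).as_matrix()
    T=C+Re@(np.array(tip)/1e3)
    o=T-Rc@[0,.094,0]
    return o+Rc@off, Rc@Ro.from_euler('x',pitch).as_matrix()@F
E
python3 - <<'E'
from plan import *
from plant import bot
st=bot.sense()
np.set_printoptions(suppress=True)
print(st["ee_pos"])
p,R=tcp((0,55,105),.16); print(p,row(st,p,R))
E
```

```text
[ 0.64757332 -0.0223287   0.04554038]
[0.46426445 0.05196826 0.16489475] [ 17.893   8.308 -12.02    0.16    0.021   0.206]
```

Emit:
servo_tool:
  series:
    - [[0, 0, -1.5, 0, 0, 0], [0, 0, -4, 0, 0, 0], [0, 0, -7, 0, 0, 0], [1, 0.5, -10, 0, 0, 0], [3.5, 1.5, -12, 0.02, 0, 0.03], [6.5, 3, -12, 0.05, 0.01, 0.07], [9.5, 4.5, -12, 0.08, 0.01, 0.11], [12.5, 6, -12, 0.12, 0.02, 0.15], [15.5, 7.2, -12, 0.14, 0.02, 0.18], [17.4, 8.1, -12, 0.16, 0.02, 0.206], [17.9, 8.3, -12, 0.16, 0.02, 0.206], [17.9, 8.3, -12, 0.16, 0.02, 0.206], [17.9, 8.3, -12, 0.16, 0.02, 0.206]]

```text
time: 12.58
ee_pos: [0.4653, 0.0515, 0.165]
ee_rot: [-0.248, -3.112, 0.25]
force: [0.4, -0.3, -1.8]
finger_gap: 0.0103
```

```bash
python3 - <<'E'
from plan import *
from plant import bot
np.set_printoptions(suppress=True)
st=bot.sense()
p,R=tcp((0,55,105),.16); print(st["ee_pos"],st["force"],st["finger_gap"],row(st,p,R))
for n in("scene","top"):
    c=bot.capture(n); np.savez(f"{n}6.npz",**c)
    K=proj(c,[(.466,.06,.08)])[0].astype(int);u,v=max(K[0]-40,0),max(K[1]-30,0);print(n,u,v)
    crop(c,u,v,u+80,v+60,10,f"pics/{n}6.png")
E
```

```text
[0.46531399 0.05145273 0.16496921] [ 0.44624663 -0.34289368 -1.80267573] 0.010347738420798773 [ 0.112  0.035  0.002  0.     0.002 -0.001]
scene 222 165
top 226 194
```

View pics/scene6.png

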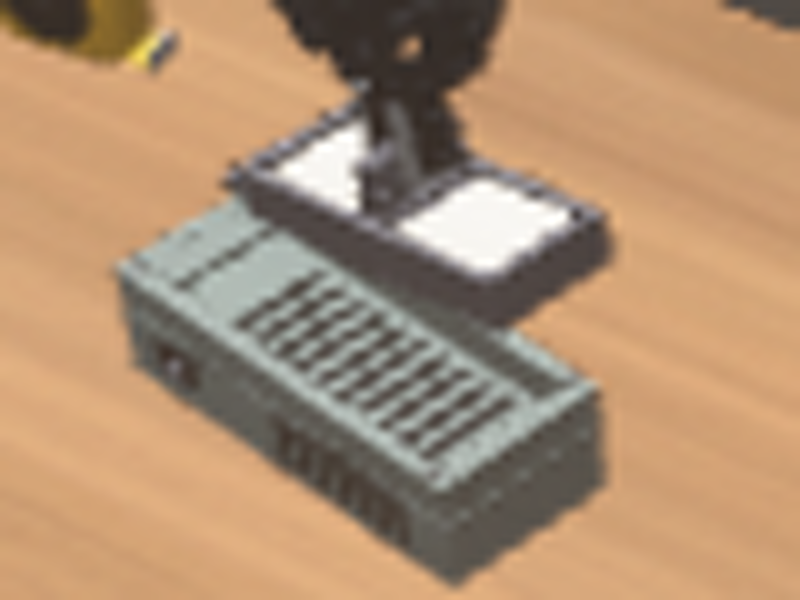

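View pics/top6.png

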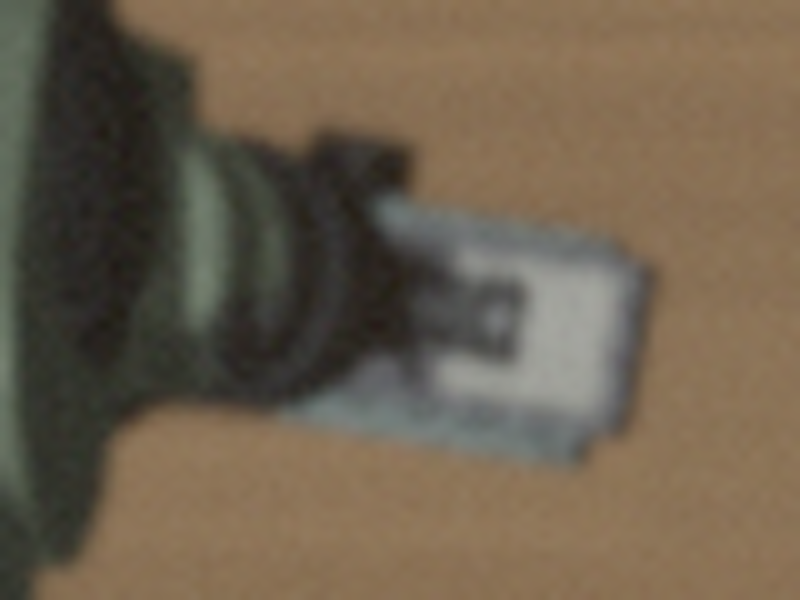

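```bash
python3 - <<'E'
from plan import *
from plant import bot
st=bot.sense()
Rc=Ro.from_rotvec(st["ee_rot"]).as_matrix()@F
o=st["ee_pos"]-Rc@OFF
pts=dict(tipR=(20,94,0),tipL=(-20,94,0),tipRt=(20,94,7),tipLt=(-20,94,7),f1=(28,70,22),f2=(-28,70,22),f3=(28,-70,22),f4=(-28,-70,22),b4=(-28,-70,0),b3=(28,-70,0),b2=(-28,70,0))
for n,u,v in(("scene",222,165),("top",226,194)):
    c=load(f"{n}6.npz")
    for k,q in pts.items():
        w=o+Rc@(np.array(q)/1e3); p=proj(c,w)[0]; print(n,k,np.round(((p-[u,v])+.5)*10-.5).astype(int),w.round(3))
E
```

```text
scene tipR [301 144] [0.496 0.133 0.105]
scene tipL [218 193] [0.457 0.139 0.105]
scene tipRt [297 128] [0.496 0.134 0.112]
scene tipLt [214 177] [0.457 0.141 0.112]
scene f1 [345 102] [0.501 0.112 0.13 ]
scene f2 [228 171] [0.445 0.121 0.13 ]
scene f3 [599 213] [ 0.479 -0.025  0.153]
scene f4 [480 289] [ 0.424 -0.016  0.153]
scene b4 [492 341] [ 0.423 -0.019  0.131]
scene b3 [610 265] [ 0.478 -0.028  0.131]
scene b2 [241 222] [0.445 0.117 0.109]
top tipR [180 212] [0.496 0.133 0.105]
top tipL [157 334] [0.457 0.139 0.105]
top tipRt [172 211] [0.496 0.134 0.112]
top tipLt [149 333] [0.457 0.141 0.112]
top f1 [230 193] [0.501 0.112 0.13 ]
top f2 [197 367] [0.445 0.121 0.13 ]
top f3 [650 261] [ 0.479 -0.025  0.153]
top f4 [619 439] [ 0.424 -0.016  0.153]
top b4 [637 441] [ 0.423 -0.019  0.131]
top b3 [667 266] [ 0.478 -0.028  0.131]
top b2 [222 370] [0.445 0.117 0.109]
```

```bash
python3 - <<'E'
from plan import *
from plant import bot
st=bot.sense()
Rc=Ro.from_rotvec(st["ee_rot"]).as_matrix()@F
o=st["ee_pos"]-Rc@OFF
c=load("scene6.npz"); u,v=240,168
im=cv2.resize(c["pixels"][v:v+40,u:u+50,::-1],None,fx=16,fy=15*16/15,interpolation=cv2.INTER_CUBIC)
for q in[(28,70,22),(-28,70,22),(28,-70,22),(-28,-70,22),(-28,-70,0),(28,-70,0),(-28,70,0)]:
    p=(proj(c,o+Rc@(np.array(q)/1e3))[0]-[u,v]+.5)*16-.5
    cv2.drawMarker(im,tuple(int(a) for a in p),(0,0,255),cv2.MARKER_CROSS,14,1)
cv2.imwrite("pics/ov6.png",im)
E
```

```text
(no output)
```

View pics/ov6.png

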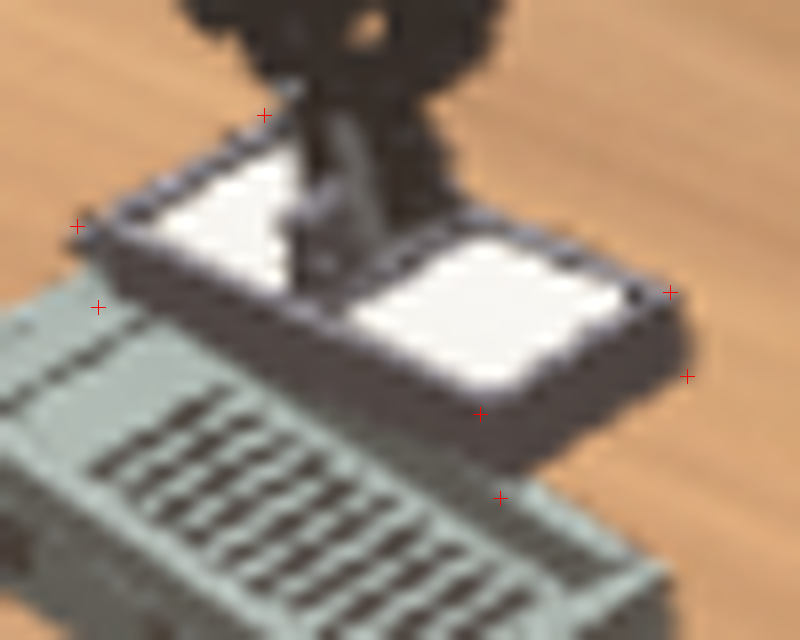

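```bash
python3 - <<'E'
from plan import *
c=load("scene6.npz")
Re=Ro.from_euler('z',YAW).as_matrix()
for q,obs in(((-39.5,106,54),(118,268)),((39.5,-82,54),(600,388)),((-39.5,-82,54),(437,490))):
    p=(proj(c,C+Re@(np.array(q)/1e3))[0]-[222,165]+.5)*10-.5; print(p.round(),obs, (np.array(obs)-p).round())
E
```

```text
[106. 265.] (118, 268) [12.  3.]
[596. 383.] (600, 388) [4. 5.]
[436. 490.] (437, 490) [1. 0.]
```

```bash
python3 - <<'E'
from plan import *
def ov(c,pos,rv,off,u,v,fn,W=50,H=40):
    Rc=Ro.from_rotvec(rv).as_matrix()@F
    o=np.array(pos)-Rc@off
    im=cv2.resize(c["pixels"][v:v+H,u:u+W,::-1],None,fx=16,fy=16,interpolation=cv2.INTER_CUBIC)
    for q in[(28,70,22),(-28,70,22),(28,-70,22),(-28,-70,22),(-28,-70,0),(28,-70,0),(-28,70,0),(-20,94,7),(20,94,7)]:
        p=(proj(c,o+Rc@(np.array(q)/1e3))[0]-[u,v]+.5)*16-.5
        cv2.drawMarker(im,tuple(int(a) for a in p),(0,0,255),cv2.MARKER_CROSS,14,1)
    cv2.imwrite(fn,im)
ov(load("scene5.npz"),(.6476,-.0223,.0455),(-.076,3.136,0),OFF,284,171,"pics/ov5.png")
E
```

```text
(no output)
```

View pics/ov5.png

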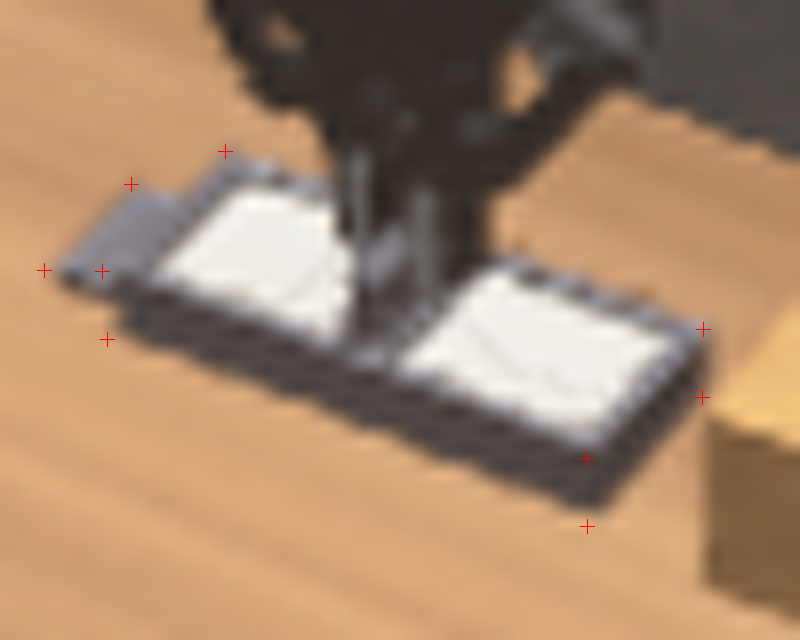

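```bash
python3 - <<'E'
from plan import *
c=load("top6.npz")
im=c["pixels"].astype(int)
for u in(281,283,285):
    print(u);print([ (v,tuple(im[v,u-1:u+2].mean(0).astype(int))) for v in range(212,244)])
E
```

```text
281
[(212, (np.int64(136), np.int64(112), np.int64(84))), (213, (np.int64(135), np.int64(110), np.int64(83))), (214, (np.int64(134), np.int64(110), np.int64(84))), (215, (np.int64(128), np.int64(105), np.int64(81))), (216, (np.int64(123), np.int64(110), np.int64(95))), (217, (np.int64(115), np.int64(115), np.int64(107))), (218, (np.int64(112), np.int64(115), np.int64(113))), (219, (np.int64(116), np.int64(119), np.int64(118))), (220, (np.int64(134), np.int64(136), np.int64(133))), (221, (np.int64(150), np.int64(150), np.int64(146))), (222, (np.int64(158), np.int64(159), np.int64(153))), (223, (np.int64(160), np.int64(161), np.int64(155))), (224, (np.int64(161), np.int64(163), np.int64(156))), (225, (np.int64(163), np.int64(164), np.int64(158))), (226, (np.int64(162), np.int64(164), np.int64(157))), (227, (np.int64(162), np.int64(163), np.int64(157))), (228, (np.int64(162), np.int64(164), np.int64(157))), (229, (np.int64(160), np.int64(161), np.int64(154))), (230, (np.int64(159), np.int64(161), np.int64(154))), (231, (np.int64(159), np.int64(160), np.int64(154))), (232, (np.int64(160)
[... 3363 characters left out ...]
43))), (231, (np.int64(148), np.int64(149), np.int64(144))), (232, (np.int64(145), np.int64(147), np.int64(143))), (233, (np.int64(142), np.int64(143), np.int64(138))), (234, (np.int64(133), np.int64(133), np.int64(131))), (235, (np.int64(120), np.int64(120), np.int64(119))), (236, (np.int64(109), np.int64(108), np.int64(107))), (237, (np.int64(106), np.int64(100), np.int64(94))), (238, (np.int64(114), np.int64(99), np.int64(83))), (239, (np.int64(123), np.int64(103), np.int64(81))), (240, (np.int64(132), np.int64(109), np.int64(84))), (241, (np.int64(138), np.int64(114), np.int64(86))), (242, (np.int64(139), np.int64(115), np.int64(87))), (243, (np.int64(142), np.int64(117), np.int64(88)))]
```

```bash
python3 - <<'E'
from plan import *
from plant import bot
from ext import cross
def chk(cn,pos,R,cols,lo,hi,ref,kind="col",th=137,ch=2):
    c=load(cn+".npz"); w=cv2.GaussianBlur(c["pixels"].astype(np.float32),(0,0),.4)[...,ch]
    Rc=R@F
    for u in cols:
        v=w[lo:hi,u] if kind=="col" else w[u,lo:hi]
        x=cross(v,th)+lo
        if len(x)<2: continue
        a,b=x[0],x[-1]
        # intersect ray with plane z_c=22mm of the cassette
        K,Rr,t=cam(c)
        L=[]
        for e in(a,b):
            px=(u,e) if kind=="col" else (e,u)
            d=Rr.T@np.linalg.solve(K,[*px,1.]); o=-Rr.T@t
            n=Rc[:,2]; P0=pos-Rc@np.array([0,0,OFF[2]-.022])
            P=o+d*(n@(P0-o))/(n@d); L.append(Rc.T@(P-pos)*1e3)
        L=np.array(L); print(cn,u,a.round(2),b.round(2),"in TCP-cassette axes",L[:,:2].round(1).tolist(),"mid x %.2f"%L[:,0].mean())
st=bot.sense(); R=Ro.from_rotvec(st["ee_rot"]).as_matrix()
chk("top6",st["ee_pos"],R,(279,280,281,282,283),214,240,None)
print("scene rows")
chk("scene6",st["ee_pos"],R,(184,186,188,190,192),258,286,None,"row",170)
chk("scene5",np.array((.6476,-.0223,.0455)),Ro.from_rotvec((-.076,3.136,0)).as_matrix(),(190,192,194,196),306,330,None,"row",190)
E
```

```text
top6 279 219.91 233.59 in TCP-cassette axes [[19.2, -33.3], [-22.9, -41.0]] mid x -1.87
top6 280 220.03 233.65 in TCP-cassette axes [[19.3, -36.6], [-22.6, -44.2]] mid x -1.63
top6 281 220.26 233.9 in TCP-cassette axes [[19.1, -39.9], [-22.8, -47.6]] mid x -1.87
top6 282 220.47 234.19 in TCP-cassette axes [[18.9, -43.2], [-23.2, -50.9]] mid x -2.13
top6 283 220.49 234.35 in TCP-cassette axes [[19.4, -46.4], [-23.2, -54.2]] mid x -1.89
scene rows
scene6 184 266.39 273.87 in TCP-cassette axes [[4.1, -13.6], [19.0, -37.3]] mid x 11.57
scene6 186 263.28 278.36 in TCP-cassette axes [[-10.9, -14.0], [18.9, -61.2]] mid x 3.99
scene6 188 261.87 276.26 in TCP-cassette axes [[-22.4, -19.7], [5.9, -64.4]] mid x -8.23
scene6 190 265.65 273.32 in TCP-cassette axes [[-23.5, -41.4], [-8.5, -65.0]] mid x -16.00
scene5 190 311.97 320.04 in TCP-cassette axes [[0.8, -13.7], [16.9, -41.2]] mid x 8.82
scene5 192 310.0 324.8 in TCP-cassette axes [[-13.7, -13.4], [15.7, -63.6]] mid x 1.03
scene5 194 311.8 322.96 in TCP-cassette axes [[-20.5, -25.9], [1.5, -63.5]] mid x -9.46
scene5 196 316.39 321.46 in TCP-cassette axes [[-21.7, -47.5], [-11.8, -64.5]] mid x -16.77
```

```bash
sed -i 's/OFF=np.array(\[.0023/OFF=np.array([.0019/' plan.py; python3 - <<'E'
from plan import *
from plant import bot
np.set_printoptions(suppress=True)
st=bot.sense()
for tip in((0,62,70),(0,70,50),(0,73,42)):
    p,R=tcp(tip,.16); print(tip,p.round(4),row(st,p,R))
E
```

```text
(0, 62, 70) [0.465  0.0589 0.1299] [ 0.125  1.284  3.32   0.     0.001 -0.001]
(0, 70, 50) [0.4662 0.0668 0.1099] [ 0.129  2.393  5.167  0.     0.001 -0.001]
(0, 73, 42) [0.4667 0.0698 0.1019] [ 0.131  2.816  5.909  0.     0.001 -0.001]
```

Emit:
servo_tool:
  series:
    - [[0.1, 0.5, 1.5, 0, 0, 0], [0.1, 1.2, 3, 0, 0, 0], [0.1, 1.6, 4, 0, 0, 0], [0.1, 2.1, 4.7, 0, 0, 0], [0.1, 2.4, 5.15, 0, 0, 0], [0.1, 2.6, 5.5, 0, 0, 0], [0.1, 2.8, 5.9, 0, 0, 0], [0.1, 2.8, 5.9, 0, 0, 0], [0.1, 2.8, 5.9, 0, 0, 0]]

```text
time: 13.8
ee_pos: [0.4671, 0.0695, 0.1022]
ee_rot: [-0.248, -3.111, 0.25]
force: [-0.2, 0.1, -2.1]
finger_gap: 0.0107
```

```bash
python3 - <<'E'
from plan import *
from plant import bot
np.set_printoptions(suppress=True)
st=bot.sense(); print(st["force"],st["ee_pos"])
for tip in((0,80,40),(0,86,38),(0,92,37),(0,97,37)):
    p,R=tcp(tip,.16); print(tip,p.round(4),row(st,p,R))
c=bot.capture("scene"); np.savez("scene7.npz",**c); crop(c,222,165,302,225,10,"pics/scene7.png")
E
```

```text
[-0.22260862  0.09168945 -2.10257099] [0.46709299 0.06954658 0.10216978]
(0, 80, 40) [0.4678 0.0767 0.0999] [ 0.044  0.747  0.11  -0.     0.002 -0.001]
(0, 86, 38) [0.4687 0.0826 0.0979] [ 0.045  1.371  0.212 -0.     0.002 -0.001]
(0, 92, 37) [0.4697 0.0886 0.0969] [ 0.046  1.979  0.215 -0.     0.002 -0.001]
(0, 97, 37) [0.4705 0.0935 0.0969] [ 0.046  2.473  0.135 -0.     0.002 -0.001]
```

View pics/scene7.png

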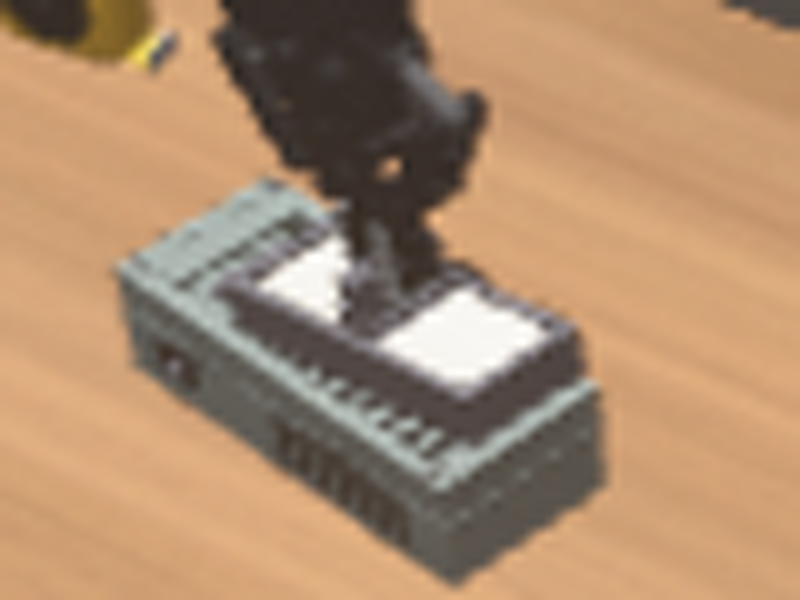

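The cassette is tilted with its tongue end low, just before the lip (front edge at crop 215–330, 285–215). It lies centred between the bay walls and there is no contact force. Next I push it under the lip.

Emit:
servo_tool:
  series:
    - [[0, 0.3, 0.05, 0, 0, 0], [0, 0.6, 0.1, 0, 0, 0], [0, 0.9, 0.14, 0, 0, 0], [0, 1.2, 0.18, 0, 0, 0], [0, 1.5, 0.2, 0, 0, 0], [0, 1.7, 0.2, 0, 0, 0], [0, 1.7, 0.2, 0, 0, 0]]

```text
time: 14.72
ee_pos: [0.4698, 0.086, 0.0975]
ee_rot: [-0.248, -3.111, 0.25]
force: [0.2, -0.3, -2.5]
finger_gap: 0.0105
```

Emit:
servo_tool:
  series:
    - [[0, 0.1, 0.0, 0, 0, 0], [0, 0.2, 0.0, 0, 0, 0], [0, 0.3, 0, 0, 0, 0], [0, 0.4, 0, 0, 0, 0], [0, 0.4, 0, 0, 0, 0]]

```text
time: 15.35
ee_pos: [0.4704, 0.0899, 0.0969]
ee_rot: [-0.248, -3.111, 0.25]
force: [0.1, 0.8, -1.9]
finger_gap: 0.0105
```

```bash
python3 - <<'E'
from plan import *
from plant import bot
np.set_printoptions(suppress=True)
st=bot.sense(); print(st["force"],st["ee_pos"],st["moment"])
c=bot.capture("scene"); np.savez("scene8.npz",**c); crop(c,222,165,302,225,10,"pics/scene8.png")
Re=Ro.from_euler('z',YAW).as_matrix();Rc=Ro.from_rotvec(st["ee_rot"]).as_matrix()@F
print("tip est",Re.T@(st["ee_pos"]-Rc@OFF+Rc@[0,.094,0]-C)*1e3)
E
```

```text
[ 0.12654369  0.84836395 -1.88771151] [0.47039013 0.08992629 0.09685547] [ 0.24691534 -0.03118634 -0.01895545]
tip est [ 0.65303831 93.4495179  36.95605489]
```

View pics/scene8.png

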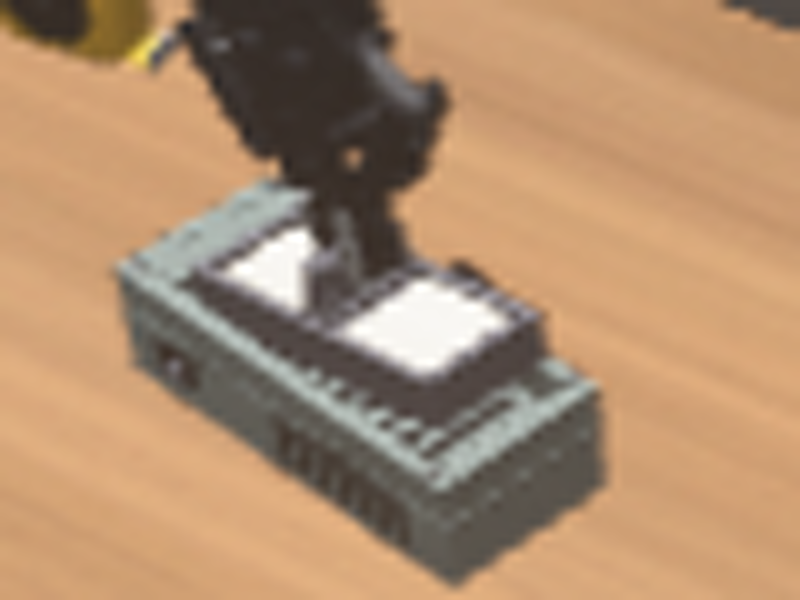

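Emit:
servo_tool:
  series:
    - [[0, 0.1, 0.0, 0, 0, 0], [0, 0.2, 0.0, 0, 0, 0], [0, 0.2, 0.0, 0, 0, 0]]

```text
time: 15.78
ee_pos: [0.4704, 0.0903, 0.0969]
ee_rot: [-0.249, -3.11, 0.256]
force: [-0.8, -4.8, 1.5]
finger_gap: 0.0109
```

```bash
sed -i 's/^C=.*;/C=np.array([.4665,.0803,0.]);/' plan.py; python3 - <<'E'
from plan import *
from plant import bot
np.set_printoptions(suppress=True)
st=bot.sense(); print(st["force"],st["ee_pos"])
Re=Ro.from_euler('z',YAW).as_matrix();Rc=Ro.from_rotvec(st["ee_rot"]).as_matrix()@F
print("tip est",Re.T@(st["ee_pos"]-Rc@OFF+Rc@[0,.094,0]-C)*1e3)
for th in(.16,.14,.12,.10,.08,.06,.04,.02,0,-.01):
    p,R=tcp((0.3,94.7,36.5),th); print(th,row(st,p,R))
E
```

```text
[-0.82856811 -4.81486768  1.5485601 ] [0.47044149 0.09030773 0.09686645]
tip est [ 0.6695876  95.81391124 36.62333908]
0.16 [ 0.012 -0.126  0.069 -0.004  0.002 -0.002]
0.14 [ 0.012 -0.214  0.258 -0.024  0.002 -0.002]
0.12 [ 0.012 -0.299  0.449 -0.044  0.002 -0.002]
0.1 [ 0.012 -0.379  0.641 -0.064  0.002 -0.002]
0.08 [ 0.013 -0.456  0.836 -0.084  0.002 -0.002]
0.06 [ 0.013 -0.529  1.031 -0.104  0.002 -0.002]
0.04 [ 0.013 -0.598  1.229 -0.124  0.002 -0.002]
0.02 [ 0.014 -0.663  1.427 -0.144  0.002 -0.002]
0 [ 0.014 -0.724  1.627 -0.164  0.002 -0.002]
-0.01 [ 0.014 -0.753  1.727 -0.174  0.002 -0.001]
```

First half, down to a tilt of about 0.06.

Emit:
servo_tool:
  series:
    - [[0, -0.1, 0.05, 0, 0, 0], [0, -0.13, 0.07, -0.004, 0, 0], [0, -0.17, 0.16, -0.014, 0, 0], [0, -0.21, 0.26, -0.024, 0, 0], [0, -0.26, 0.35, -0.034, 0, 0], [0, -0.3, 0.45, -0.044, 0, 0], [0, -0.34, 0.54, -0.054, 0, 0], [0, -0.38, 0.64, -0.064, 0, 0], [0, -0.42, 0.74, -0.074, 0, 0], [0, -0.46, 0.84, -0.084, 0, 0], [0, -0.49, 0.93, -0.094, 0, 0], [0, -0.53, 1.03, -0.104, 0, 0], [0, -0.53, 1.03, -0.104, 0, 0]]

```text
time: 17.4
ee_pos: [0.4693, 0.0833, 0.0875]
ee_rot: [-0.25, -3.128, 0.094]
force: [0.8, -0.3, -1.4]
finger_gap: 0.0105
```

```bash
python3 - <<'E'
from plan import *
from plant import bot
np.set_printoptions(suppress=True)
st=bot.sense(); print(st["force"],st["ee_pos"],st["moment"])
c=bot.capture("scene"); np.savez("scene9.npz",**c); crop(c,222,165,302,225,10,"pics/scene9.png")
c=bot.capture("top"); np.savez("top9.npz",**c); crop(c,226,194,306,254,10,"pics/top9.png")
Re=Ro.from_euler('z',YAW).as_matrix();Rc=Ro.from_rotvec(st["ee_rot"]).as_matrix()@F
print("tip est",Re.T@(st["ee_pos"]-Rc@OFF+Rc@[0,.094,0]-C)*1e3)
for th in(.06,.05,.04,.03,.02,.01,0,-.01):
    p,R=tcp((0.3,94.7,36.3),th); print(th,row(st,p,R))
E
```

```text
[ 0.83599411 -0.34865443 -1.40182457] [0.46929994 0.0833015  0.08751358] [ 0.16982767  0.00469286 -0.03026904]
tip est [ 0.66151777 94.51461618 36.46286452]
0.06 [ 0.009  0.02   0.015  0.     0.002 -0.002]
0.05 [ 0.009 -0.025  0.109 -0.01   0.002 -0.002]
0.04 [ 0.01  -0.069  0.204 -0.02   0.002 -0.002]
0.03 [ 0.01  -0.112  0.299 -0.03   0.002 -0.002]
0.02 [ 0.01  -0.154  0.394 -0.04   0.002 -0.002]
0.01 [ 0.01  -0.196  0.49  -0.05   0.002 -0.002]
0 [ 0.01  -0.236  0.587 -0.06   0.002 -0.002]
-0.01 [ 0.01  -0.275  0.683 -0.07   0.002 -0.002]
```

View pics/scene9.png

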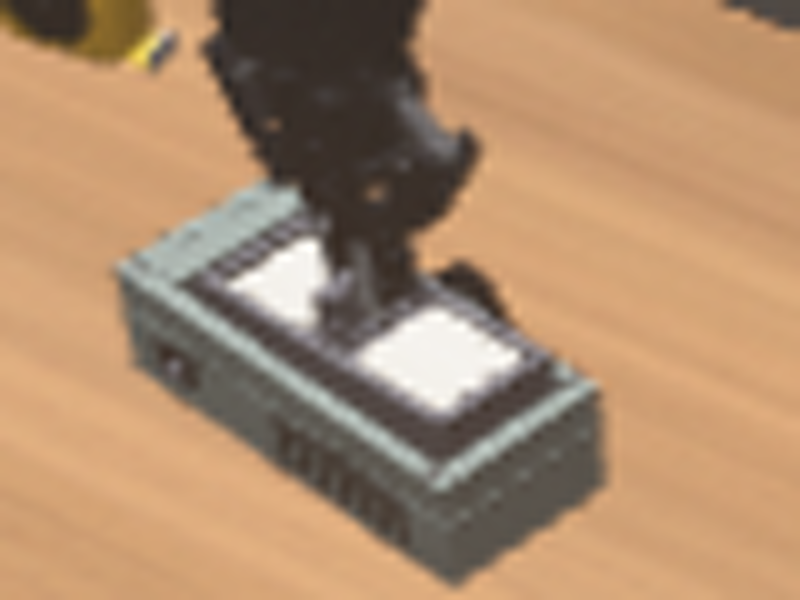

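View pics/top9.png

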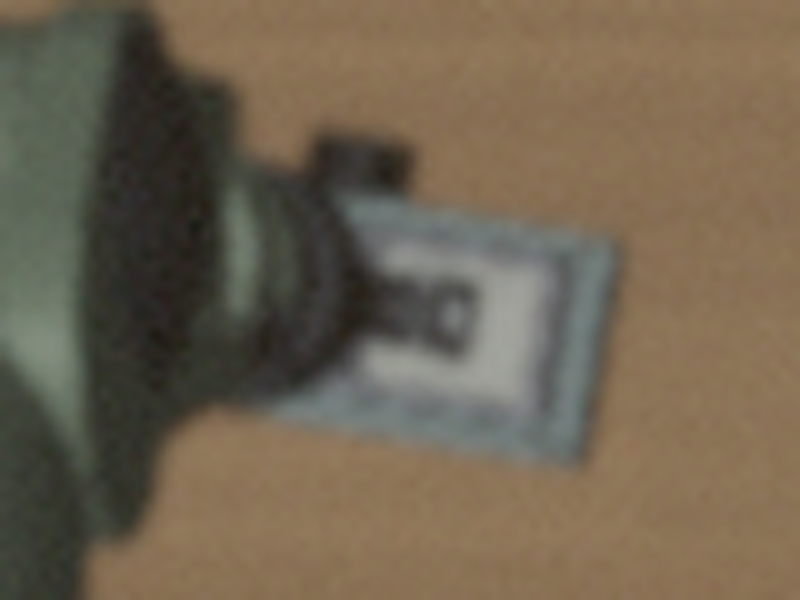

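The free end is now inside its wall with no contact force. In both pictures the cassette sits centred between the bay walls. Next I lower the rest slowly.

Emit:
servo_tool:
  series:
    - [[0, -0.02, 0.11, -0.01, 0, 0], [0, -0.07, 0.2, -0.02, 0, 0], [0, -0.11, 0.3, -0.03, 0, 0], [0, -0.15, 0.4, -0.04, 0, 0], [0, -0.2, 0.49, -0.05, 0, 0], [0, -0.24, 0.59, -0.06, 0, 0], [0, -0.24, 0.59, -0.06, 0, 0], [0, -0.24, 0.59, -0.06, 0, 0]]

```text
time: 18.5
ee_pos: [0.469, 0.0807, 0.0819]
ee_rot: [0.25, 3.129, -0.0]
force: [1.2, 0.4, -2.7]
finger_gap: 0.0109
```

```bash
python3 - <<'E'
from plan import *
from plant import bot
np.set_printoptions(suppress=True)
st=bot.sense(); print(st["force"],st["ee_pos"],st["moment"])
c=bot.capture("scene"); np.savez("scene10.npz",**c); crop(c,222,165,302,225,10,"pics/scene10.png")
Re=Ro.from_euler('z',YAW).as_matrix();Rc=Ro.from_rotvec(st["ee_rot"]).as_matrix()@F
print("tip est",Re.T@(st["ee_pos"]-Rc@OFF+Rc@[0,.094,0]-C)*1e3, "org z",(st["ee_pos"]-Rc@OFF)[2])
print(Rc[:,2])
E
```

```text
[ 1.16057247  0.38083557 -2.7134151 ] [0.46901701 0.08070592 0.08186444] [ 0.04046608 -0.06324916 -0.0263885 ]
tip est [ 0.7691994  94.79886433 36.35884874] org z 0.03636000153879893
[-0.0023714   0.00039382  0.99999711]
```

View pics/scene10.png

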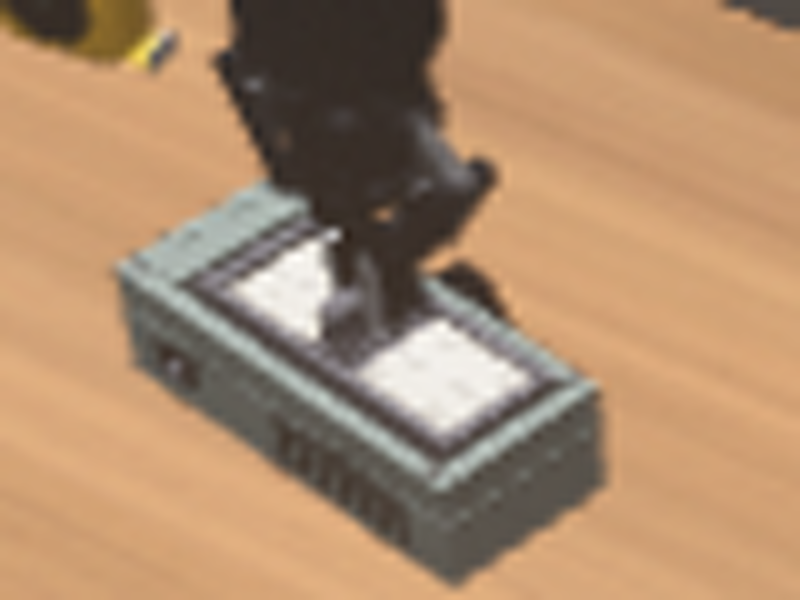

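Emit:
servo_tool:
  series:
    - [[0, 0, 0.05, 0, 0, 0], [0, 0, 0.1, 0, 0, 0], [0, 0, 0.15, 0, 0, 0], [0, 0, 0.15, 0, 0, 0]]

```text
time: 19.05
ee_pos: [0.4691, 0.0808, 0.0815]
ee_rot: [0.249, 3.129, -0.0]
force: [-3.7, -1.1, 11.9]
finger_gap: 0.0108
```

The cassette bears on the bay floor: 12 N at TCP z 0.0815, which is 36 + 45.5 mm as expected. Next I release it.

Emit:
servo_tool:
  series:
    - [[0, 0, 0, 0, 0, 0], [0, 0, -0.05, 0, 0, 0], [0, 0, -0.1, 0, 0, 0], [0, 0, -0.1, 0, 0, 0], [0, 0, -0.1, 0, 0, 0]]
  grip: 4

```text
time: 19.68
ee_pos: [0.469, 0.0808, 0.0824]
ee_rot: [0.25, 3.129, -0.0]
force: [-0.7, 0.2, 0.3]
finger_gap: 0.0402
```

Emit:
servo_tool:
  series:
    - [[0, 0, -1, 0, 0, 0], [0, 0, -3, 0, 0, 0], [0, 0, -6, 0, 0, 0], [0, 0, -10, 0, 0, 0], [0, -5, -12, 0, 0, 0], [0, -10, -13, 0, 0, 0], [0, -15, -13, 0, 0, 0], [0, -20, -13, 0, 0, 0], [0, -20, -13, 0, 0, 0], [0, -20, -13, 0, 0, 0]]

```text
time: 20.92
ee_pos: [0.4369, -0.1163, 0.2127]
ee_rot: [0.25, 3.129, 0.0]
force: [-0.0, 0.5, 1.3]
finger_gap: 0.0398
```

```bash
python3 - <<'E'
from plan import *
from plant import bot
np.set_printoptions(suppress=True)
st=bot.sense(); print(st["force"],st["ee_pos"])
for n,u,v in(("scene",222,165),("top",226,194)):
    c=bot.capture(n); np.savez(f"{n}11.npz",**c); crop(c,u,v,u+80,v+60,10,f"pics/{n}11.png")
    cv2.imwrite(f"pics/{n}11f.png",c["pixels"][:,:,::-1])
E
```

```text
[-0.04365457  0.4500885   1.31853548] [ 0.43685491 -0.11628659  0.21272938]
```

View pics/scene11.png

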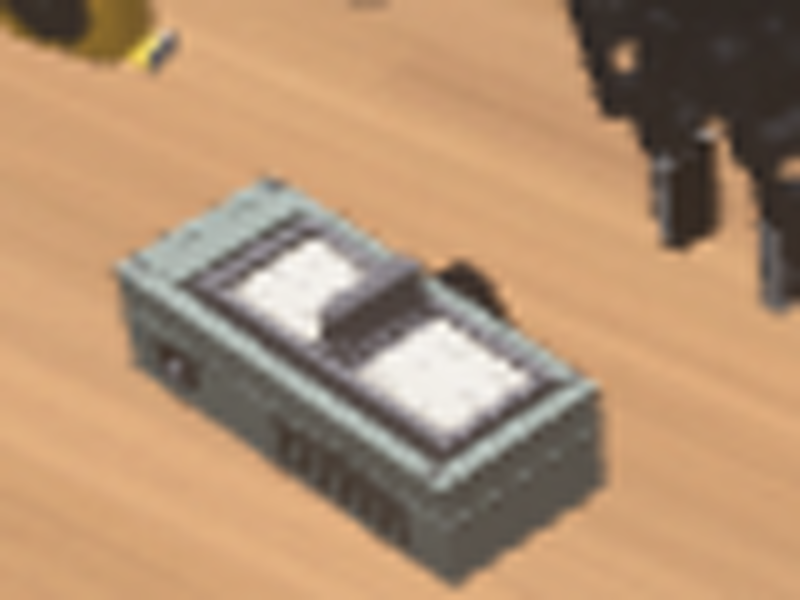

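View pics/top11.png

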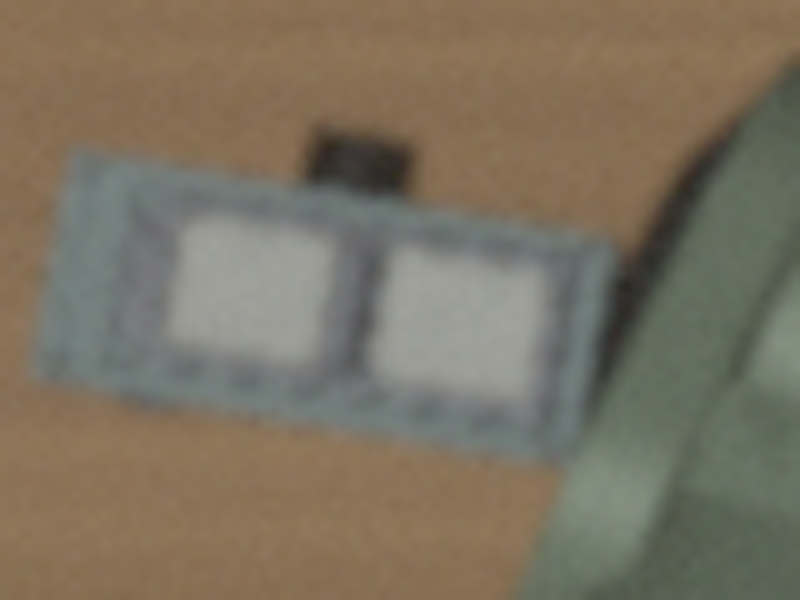

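View pics/scene11f.png

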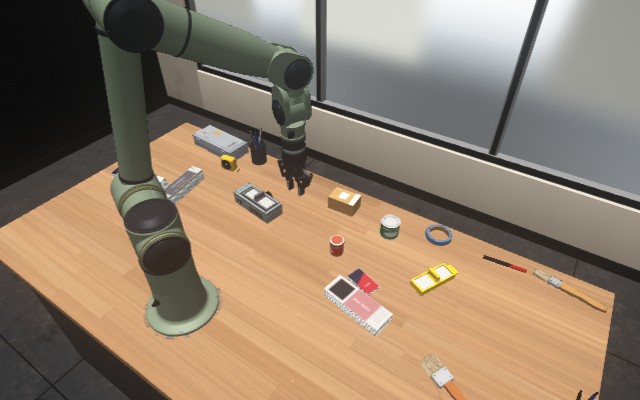

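The cassette lies flat in the bay (scene crop bar at (370,310)), with its top below the walls and its tongue under the lip. The bystanders have not moved (pot (337,245), tin (390,226), tape (229,163)), and the arm is clear. I'll hand the job in.

```bash
python3 -c "
from plant import bot
print(bot.sense()['joint_velocities'].round(3)); print(bot.sign_off())"
```

```text
[ 0.01   0.003  0.    -0.    -0.002 -0.002]
the job is handed in; nothing more can be done
None
```

The filter cassette is fitted in the extractor bay and released, and I handed the job in at about 21 s of the 54 s allowed. Sign-off gives no verdict.

**What I did:** I drew the cassette about 13 cm out of the sleeve, laid it flat on the worktop and let go. I then took it by its grip bar, tilted it 0.16 rad and pushed its tongue under the lip until it touched the end wall. After backing off about 1 mm, I turned it down slowly, pressed it onto the bay floor with about 12 N and released it.

**Last checks:**
- **Seating:** The tool was 0.0815 m high when the cassette touched the floor, exactly the expected value. Before the final press it was level within 0.003 rad, and the tongue tip was about 15 mm under the lip.
- **Pictures:** Both cameras show the cassette lying flat and centred in the bay. In the scene view the pot, tape measure and tin have not visibly moved, and the arm is clear of everything.

**What disagreed:** The two cameras differed by 3 to 5 mm along world y. My first estimate of the extractor's position was also about 2 mm off along its length. I corrected both using the grips and the contact with the end wall. Sideways, the cameras differed by about 1.6 mm, so I used the average, which was within the bay's play.

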